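Rack the hand tools, latch the keeper bar and index the turntable

ROBOT

A 6-joint arm with a two-finger parallel gripper is mounted at the origin on a cart in front of the work surface, level with it; the furniture and walls round the work are solid. World frame = base frame: x ahead of the robot, y to its left, z up, the work surface at z = 0. Lengths are in m, angles in rad, forces in N, time in s.
With the tool pointing down it reaches from about 0.275 to 0.775 m from the base axis. Payload 14.6 kg.
Tool frame: the origin (TCP) lies on the centre line of the jaws, within the pads' length; the fingertips stand 22 mm ahead of it and the grasp point (between the pads) lies 3 mm ahead of it; z points along the fingers, y is the line along which they close (so a half turn about z gives the same grasp; the last joint's range is limited). The gripper opens to 85 mm and grips with 20 to 120 N. Pads are 22 mm wide; open, the fingers measure 114 mm over their backs; the gripper's body (76 mm by 85 mm) begins 54 mm behind the grasp point. The pads swing forward as they close: fully open they stand 13 mm farther back than shut.
Start: joints at [1.188, 0.263, -0.048, 1.259, 0, 1.415], TCP at [0.119, 0.511, 0.253] pointing down, gripper open.
Joint ranges: [-2.65, 2.65], [-0.89, 1.7], [-1.18, 1.37], [-2.13, 2.11], [-1.35, 1.29], [-3.14, 3.14]. Speed limits (rad/s): [1.89, 1.89, 2.57, 2.79, 3.14, 3.14].

INTERFACE

Orientations are given as a rotation vector (axis times angle).
In Python, from cell import get_state, camera, finish_job, regions_of gives the robot as it stands.
- The arm moves only by the tool carry_out, never from a script. Its argument "increments" is a list of rows, each a list of 3 entries, a list of its own where there are three numbers: the opening, from -1 (shut) to 1 (fully open), then the shift along the tool's x, y, z in units of 0.2 m (1.0 is 0.2 m), then the turn, a rotation vector about the tool's x, y, z in units of pi rad (1.0 is pi rad). In form: [[hand, [x, y, z], [wx, wy, wz]], ...]. A call has 1 to 5 rows; each row is the pose to reach, as a shift and turn from the pose commanded when the call began, along the tool's axes at that moment, turning the shorter way round; what a row does not reach only later rows make up. A row lasts 1/12 s, in which the tool goes at most 41.7 mm and 7.16 degrees, less where a joint would pass 70% of its speed; a pose out of reach is approached as far as the arm can. A call with a number of a shift or a turn outside -1 to 1 is refused whole. A call with a gripper value outside its range is refused whole. The fingers move at their own pace and stop on an object; the grip force is fixed at half the most. Time passes only in rows, so rows that repeat a pose let the fingers close. It gives the time, the measured TCP pose, the force, the opening and the grip force at its end, in the units of the state.
- get_state(): the state, without advancing time (a new reading comes with each control period).
- camera(name): name is "side" or "top"; returns a dict with "color" (400x640x3 uint8, blue, green, red), "vfov" (degrees; the focal length in pixels is half the picture's height over the tangent of half this angle, whatever the lens; pixels are square), "cx", "cy" (the principal point, pixels), "R" (3x3) and "t" (3): a world point X has camera coordinates R X + t. Camera axes: x right, y down, z forward; pixel columns grow to the right and rows downward; lengths in m; the calibration is good to about 2 mm. A picture is of the moment at which its call begins. There is no depth.
- finish_job(): hands the job in; it is judged then, once.
Trained networks look in the newest picture that a camera, given by its name, has taken for a name from the list of things; names that differ only in an ending like _2 or _b are one class to them, and where a whole thing is asked for, a point or a joint stands for the part that bears it (a point fixed in the world has none). Each returns a list of dicts, best first, with "p" (0 to 1); they miss things now and then, are a little off and sometimes report something else, mostly with a low value. They report only what shows in the picture. A call takes as long as a camera call.
- regions_of(camera, thing): "pixels" (400x640 bool, what is visible of it) and "box" ([centre column, centre row, width, height] in pixels, round what is visible of it).
The state is a dict: "time": time; "joints": joint angles; "joint_vel": joint speeds; "tau": joint torques, N m; "ee_pos": TCP position; "ee_rot": TCP orientation; "wrist_force": force on the tool from outside, world axes, zero at the start; "ft_torque": the same for the moment, N m; "grip_width": opening from 0.0 (shut) to 1.0 (fully open); "grip_force": force on a finger pad.
Only numpy, scipy, OpenCV 4.12 (cv2) and the standard library are available. Lean on these libraries where they do the work, as an engineer would, in place of code of your own. Each camera call takes 0.05 s, during which the arm holds its last target. There are 200 camera calls.

TASK

Swing the red keeper bar clear and lay every loose screwdriver and file in its own slot of the rack on the turntable, handle down in the wooden notch and blade in the wire fork behind it. Then swing the keeper bar shut until it clicks into its catch, and only then turn the table by its black post one click clockwise (seen from above), so that it rests in the click with the post over the blue tab. The rack stays in the loading position, post over the yellow tab, until the bar is latched; leave the grease tin and the pair of cartons where they are.

Things in the scene. Friction and masses are not known exactly. Their poses are not given: they have to be found in the camera images.
- red_driver: Screwdriver with a red handle and a thin round steel blade (6.4 mm), 200 mm long, handle 104 mm long, 26 wide and 24 thick, 0.09 kg. Origin: midway along its length, on its underside (unrolled); +y points along it to the handle's end. Handle's middle: 48 mm from the origin along +y. Long axis 12 mm above the underside. It may roll: only its y axis tells how it lies
- yellow_driver: Screwdriver with a yellow handle and a thin round steel blade (6.4 mm), 175 mm long, handle 104 mm long, 24 wide and 22 thick, 0.09 kg. Origin: midway along its length, on its underside (unrolled); +y points along it to the handle's end. Handle's middle: 36 mm from the origin along +y. Long axis 11 mm above the underside. It may roll: only its y axis tells how it lies
- blue_driver: Small screwdriver with a blue handle and a thin round steel blade (6.4 mm), 160 mm long, handle 104 mm long, 18 wide and 17 thick, 0.09 kg. Origin: midway along its length, on its underside (unrolled); +y points along it to the handle's end. Handle's middle: 28 mm from the origin along +y. Long axis 8.5 mm above the underside. It may roll: only its y axis tells how it lies
- file: Half-round file with a wooden handle and a flat steel blade (16 x 5 mm), 245 mm long, handle 100 mm long, 23 wide and 22 thick, 0.2 kg. Origin: midway along its length, on its underside (unrolled); +y points along it to the handle's end. Handle's middle: 72 mm from the origin along +y. Long axis 11 mm above the underside. It may roll: only its y axis tells how it lies
- red_driver_handle (a point): middle of the handle of red_driver, on its long axis
- yellow_driver_handle (a point): middle of the handle of yellow_driver, on its long axis
- blue_driver_handle (a point): middle of the handle of blue_driver, on its long axis
- file_handle (a point): middle of the handle of file, on its long axis
- slot1 (a point): place 1 of 4 on the rack, in a row 54 mm apart from the keeper's hinge (1) to its catch (4): where the middle of a racked tool's handle belongs (thin handles end up to 4 mm lower). x across the slots towards 4, y along the slot to the handle's end, z up. 82 mm above the bench, 36 above the board
- slot2 (a point): place 2 of 4 on the rack, in a row 54 mm apart from the keeper's hinge (1) to its catch (4): where the middle of a racked tool's handle belongs (thin handles end up to 4 mm lower). x across the slots towards 4, y along the slot to the handle's end, z up. 82 mm above the bench, 36 above the board
- slot3 (a point): place 3 of 4 on the rack, in a row 54 mm apart from the keeper's hinge (1) to its catch (4): where the middle of a racked tool's handle belongs (thin handles end up to 4 mm lower). x across the slots towards 4, y along the slot to the handle's end, z up. 82 mm above the bench, 36 above the board
- slot4 (a point): place 4 of 4 on the rack, in a row 54 mm apart from the keeper's hinge (1) to its catch (4): where the middle of a racked tool's handle belongs (thin handles end up to 4 mm lower). x across the slots towards 4, y along the slot to the handle's end, z up. 82 mm above the bench, 36 above the board
- keeper (a joint): red keeper bar, rad: 0 = shut across the tools, clicked behind the catch's spring ball; grows counter-clockwise from above, swinging level, to 1.70; clear of the slots beyond 1.45. Stays where left, but springs out if left between 0.03 and 0.07. From 0.08 on it takes about 7 N at the knob to pass the ball; then it snaps to 0 and is held as firmly
- keeper_hinge (a point): keeper's upright hinge axis, level with the bar's top face (108 mm above the bench). The bar is 252 mm long, 14 wide, 10 thick; it passes 4 mm over a racked thick handle, 25 mm from the slots' points on the blade side
- keeper_knob (a point): grip point on the black upright knob on the keeper bar (19 mm thick, its top 14 mm above this point, bar's top face 28 mm below it), 132 mm from the hinge axis; about 136 mm above the bench
- table (a joint): turntable with the rack, rad, grows clockwise from above; spring clicks at 0 (loading, post over yellow tab; starts here), 1.047 (one click on, blue tab) and 2.094 (grey tab). A click pulls in from about 0.08 rad and takes 7 to 9 N at the post to enter or leave; in between the table turns freely and stays where left
- table_axis (a point): turntable's upright axis, on top of the plywood board (46 mm above the bench; 300 x 165 mm); its x, y, z axes are those of the slots and turn with the board. Grey round foot, fixed to the bench
- notch_rail (a point): middle of the wooden rail with the handle notches, at their floor: 12 mm below the slot points and 37 mm from them on the handle's side, 12 mm thick. Notches 34 mm wide, walls with pointed tops 22 mm above their floor. Between rail and forks the handle hangs 24 mm over the board, with room for fingers
- blade_forks (a point): middle of the row of wire forks for the blades, at their floor: 7 mm below the slot points and 80 mm from them on the blade's side. Each fork is 22 mm wide inside at the floor and 31 mm at its top, 19 to 21 mm up
- index_post (a point): grip point on the black upright post (22 mm thick at its head, 18 mm below) at the near end of the turntable's board, by which the table is turned; 120 mm above the bench, 12 mm under the post's top, 136 mm from the table's axis
- grease_tin: green tin with a grey lid, 70 mm wide, 39 high, stands by; origin under its centre
- bulb_carton: pair of white and green cartons stacked as one body, 93 x 120 x 68 mm, stands by; origin under its centre

How it is judged:
On the way, in this order (a step that is already met when the one before it is completed fails the run):
1. every tool that is present lies in a slot, with the table still in the loading click and the keeper bar not yet shut (x of red_driver_handle in the frame of table_axis between -0.1 and 0.1 m and y of red_driver_handle in the frame of table_axis between 0.011 and 0.059 m and z of red_driver_handle in the frame of table_axis between 0.025 and 0.043 m and y of each of red_driver, yellow_driver, blue_driver, file in the frame of table_axis below 0.032 m and angle between the y axis of each of red_driver, yellow_driver, blue_driver, file and the y axis of table_axis, either way round below 0.14 rad and x of yellow_driver_handle in the frame of table_axis between -0.1 and 0.1 m and y of yellow_driver_handle in the frame of table_axis between 0.011 and 0.059 m and z of yellow_driver_handle in the frame of table_axis between 0.025 and 0.043 m and x of blue_driver_handle in the frame of table_axis between -0.1 and 0.1 m and y of blue_driver_handle in the frame of table_axis between 0.011 and 0.059 m and z of blue_driver_handle in the frame of table_axis between 0.025 and 0.043 m and x of file_handle in the frame of table_axis between -0.1 and 0.1 m and y of file_handle in the frame of table_axis between 0.011 and 0.059 m and z of file_handle in the frame of table_axis between 0.025 and 0.043 m and value of joint table between -0.06 and 0.06 rad and value of joint keeper above 0.1 rad), for 0.2 s.
2. the keeper bar is shut in its catch over the racked tools, with the table still in the loading click (x of red_driver_handle in the frame of table_axis between -0.1 and 0.1 m and y of red_driver_handle in the frame of table_axis between 0.011 and 0.059 m and z of red_driver_handle in the frame of table_axis between 0.025 and 0.043 m and y of each of red_driver, yellow_driver, blue_driver, file in the frame of table_axis below 0.032 m and angle between the y axis of each of red_driver, yellow_driver, blue_driver, file and the y axis of table_axis, either way round below 0.14 rad and x of yellow_driver_handle in the frame of table_axis between -0.1 and 0.1 m and y of yellow_driver_handle in the frame of table_axis between 0.011 and 0.059 m and z of yellow_driver_handle in the frame of table_axis between 0.025 and 0.043 m and x of blue_driver_handle in the frame of table_axis between -0.1 and 0.1 m and y of blue_driver_handle in the frame of table_axis between 0.011 and 0.059 m and z of blue_driver_handle in the frame of table_axis between 0.025 and 0.043 m and x of file_handle in the frame of table_axis between -0.1 and 0.1 m and y of file_handle in the frame of table_axis between 0.011 and 0.059 m and z of file_handle in the frame of table_axis between 0.025 and 0.043 m and value of joint table between -0.06 and 0.06 rad and value of joint keeper below 0.02 rad), for 0.2 s.
3. the table rests one click on, with the bar shut (value of joint table between 0.987 and 1.107 rad and value of joint keeper below 0.02 rad), for 0.2 s.
At the end, for the whole second after the job is handed in: Every tool present rests in a slot, blade towards the fork (handle's middle within 24 mm along the slot and from 11 mm below to 7 mm above the slot's point; axis within 0.14 rad of the slot); keeper under 0.02 rad; table at rest at 1.047 +- 0.06 rad (all of step 3 and x of red_driver_handle in the frame of table_axis between -0.1 and 0.1 m and y of red_driver_handle in the frame of table_axis between 0.011 and 0.059 m and z of red_driver_handle in the frame of table_axis between 0.025 and 0.043 m and y of each of red_driver, yellow_driver, blue_driver, file in the frame of table_axis below 0.032 m and angle between the y axis of each of red_driver, yellow_driver, blue_driver, file and the y axis of table_axis, either way round below 0.14 rad and x of yellow_driver_handle in the frame of table_axis between -0.1 and 0.1 m and y of yellow_driver_handle in the frame of table_axis between 0.011 and 0.059 m and z of yellow_driver_handle in the frame of table_axis between 0.025 and 0.043 m and x of blue_driver_handle in the frame of table_axis between -0.1 and 0.1 m and y of blue_driver_handle in the frame of table_axis between 0.011 and 0.059 m and z of blue_driver_handle in the frame of table_axis between 0.025 and 0.043 m and x of file_handle in the frame of table_axis between -0.1 and 0.1 m and y of file_handle in the frame of table_axis between 0.011 and 0.059 m and z of file_handle in the frame of table_axis between 0.025 and 0.043 m and velocity of joint table between -0.05 and 0.05 rad/s and linear speed of each of red_driver, yellow_driver, blue_driver, file below 0.03 m/s); the robot touches nothing.
It fails at once if the grease tin or the carton pair is moved by more than 40 mm (distance of any of grease_tin, bulb_carton from where it was at the start of the episode above 0.04 m).
It fails at once if the table is turned well out of the loading click (over 0.4 rad) while the keeper bar is open (over 0.2 rad) (value of joint table above 0.4 rad and value of joint keeper above 0.2 rad).
Of red_driver, yellow_driver, blue_driver, file only 3 to 4 are there at a start; the rules pass over those that are not, and their reading is None.
At some moment in a run one of red_driver, yellow_driver, blue_driver, file may be knocked a few centimetres aside while the robot is not near it.
Once in a run the grip may slacken for a moment while it holds something.
It also fails if it takes over 208 s, if anything falls off the work surface, if the arm or the gripper's body presses on something with over 40 N, if the wrist force passes 120 N, or if a joint passes its speed limit or range.

## Working session

There is one attempt and no reset: what is moved stays moved. The work goes in short steps, Python scripts to look and compute and a tool call to move; the robot and the scene stay as the last step left them, time stands still between calls to the robot, and variables do not carry over. Pictures are saved under pics/ and viewed, at most 14 in all, crops included, and the job is handed in when it is done.

Besides the shell and the picture viewer there is one more tool, called after ">>>" as name([rows], argument=value, ...), one row to a line, values as JSON. carry_out: Moves the arm, as the interface text tells. Its arguments: {"type":"object","properties":{"increments":{"type":"array","items":{"type":"array"}}},"required":["increments"]}

```bash
mkdir -p pics; ls; python3 - <<'E'
from cell import *
import cv2
print(get_state())
for n in("top","side"):
    c=camera(n); cv2.imwrite(f"pics/{n}0.png",c["color"]); print(n,c["vfov"],c["cx"],c["cy"],c["R"],c["t"])
    for k in "red_driver yellow_driver blue_driver file keeper keeper_knob index_post table grease_tin bulb_carton notch_rail blade_forks".split():
        r=regions_of(n,k); print(k,[(round(a["p"],2),[round(float(v)) for v in a["box"]]) for a in r[:2]])
E
```

```text
pics
{'time': 0.0, 'joints': array([ 1.18767842e+00,  2.63498810e-01, -4.89220173e-02,  1.25938603e+00,
       -2.42528737e-05,  1.41549373e+00]), 'joint_vel': array([ 1.08085963e-03, -1.98474735e-03,  1.64163019e-06,  4.47118100e-04,
        4.52219573e-04,  6.65916025e-04]), 'tau': array([ 9.75452822e-04, -6.37603712e+01,  3.84566152e+01,  1.38375774e-02,
       -1.25407842e-04, -6.17497200e-07]), 'ee_pos': array([0.11849203, 0.5112043 , 0.25284306]), 'ee_rot': array([-3.57050149e-01, -3.12098950e+00,  1.54017660e-03]), 'wrist_force': array([-0.3083429 ,  0.77399797,  0.15917353]), 'ft_torque': array([0.00775874, 0.00851713, 0.00543888]), 'grip_force': 0.0, 'grip_width': 1.0000285876426935}
top 52.71270308556469 322.83880133874703 200.4074269628392 [[ 0.01086554 -0.99970679  0.02163978]
 [-0.99406749 -0.01314134 -0.10796821]
 [ 0.10822092 -0.02033826 -0.9939188 ]] [0.08374517 0.51632279 1.25890318]
red_driver [(0.55, [257, 220, 12, 33])]
yellow_driver [(0.19, [443, 197, 88, 101])]
blue_driver [(0.71, [226, 216, 6, 36])]
file [(0.56, [294, 203, 9, 73]), (0.37, [442, 197, 84, 99])]
k
[... 544 characters left out ...]
925]] [0.51594313 0.02469216 1.8834479 ]
red_driver [(0.77, [341, 251, 42, 8]), (0.4, [319, 178, 69, 32])]
yellow_driver [(0.68, [338, 226, 31, 5])]
blue_driver [(0.74, [331, 235, 63, 5])]
file [(0.59, [329, 235, 62, 2]), (0.57, [368, 283, 30, 41])]
keeper [(0.69, [321, 177, 50, 21])]
keeper_knob [(0.52, [340, 249, 39, 11]), (0.45, [323, 181, 48, 21])]
index_post [(0.75, [317, 179, 66, 30])]
table [(0.89, [315, 177, 66, 29]), (0.23, [322, 180, 50, 22])]
grease_tin [(0.68, [302, 214, 17, 14]), (0.59, [322, 179, 49, 17])]
bulb_carton [(0.82, [370, 281, 30, 42]), (0.71, [320, 180, 47, 17])]
notch_rail [(0.95, [316, 177, 67, 34]), (0.4, [326, 235, 63, 6])]
blade_forks [(0.9, [316, 177, 68, 34])]
```

```bash
python3 - <<'E'
import cv2
a=cv2.imread("pics/top0.png")[120:280,130:510]; cv2.imwrite("pics/top0c.png",cv2.resize(a,(798,336),interpolation=2))
a=cv2.imread("pics/top0.png")[140:260,385:515]; cv2.imwrite("pics/top0d.png",cv2.resize(a,(650,600),interpolation=2))
E
```

```text
(no output)
```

View pics/top0c.png

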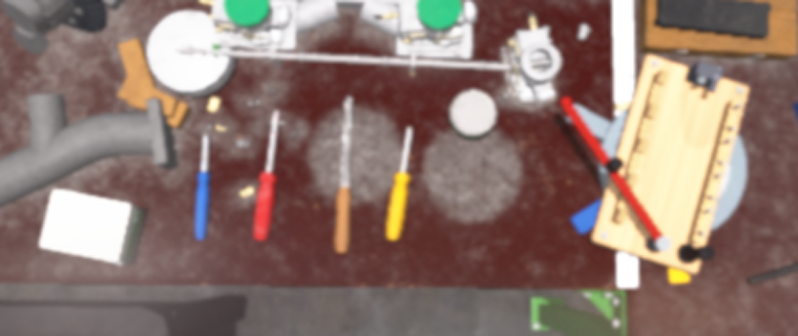

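View pics/top0d.png

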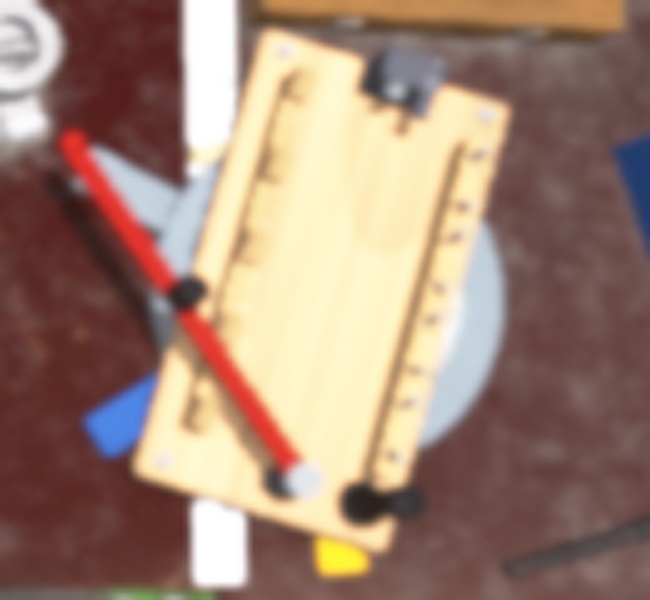

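View pics/side0.png

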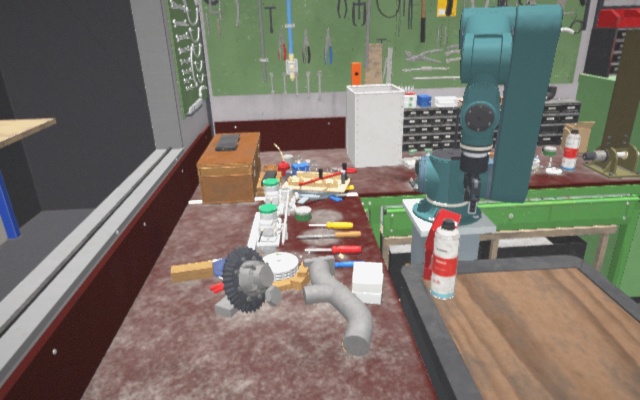

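The top view shows the four tools with handles towards the robot. The rack is turned about 15°, with its catch at the far end, its notches on the +y side, and the keeper about half open. In the full top image, that puts the table at about (442,199), the knob at (422,198) and the hinge at (446,236).

```bash
cat > h.py <<'E'
import numpy as np, cv2
from cell import *
from scipy.spatial.transform import Rotation as Ro
def proj(c,X):
    f=200/np.tan(np.radians(c["vfov"])/2); p=np.asarray(X)@np.array(c["R"]).T+c["t"]
    return np.stack([c["cx"]+f*p[...,0]/p[...,2],c["cy"]+f*p[...,1]/p[...,2]],-1)
def unproj(c,uv,z):
    f=200/np.tan(np.radians(c["vfov"])/2); R=np.array(c["R"]); uv=np.atleast_2d(uv).astype(float)
    d=np.c_[(uv[:,0]-c["cx"])/f,(uv[:,1]-c["cy"])/f,np.ones(len(uv))]@R; o=-R.T@c["t"]
    return o+d*((z-o[2])/d[:,2])[:,None]
BOX=dict(red=(248,192,268,240),yellow=(312,175,332,240),blue=(218,178,234,240),file=(284,160,304,245))
def tools(c,boxes=BOX):
    """handle middle xy and yaw of the +y axis for each tool"""
    hsv=cv2.cvtColor(c["color"],cv2.COLOR_BGR2HSV).astype(int); H,S,V=hsv[...,0],hsv[...,1],hsv[...,2]
    M=dict(red=((H<6)|(H>174))&(S>170)&(V>130),yellow=(H>18)&(H<35)&(S>150)&(V>140),blue=(H>100)&(H<125)&(S>130)&(V>80),file=(H>6)&(H<18)&(S>90)&(V>120))
    zz=dict(red=.012,yellow=.011,blue=.0085,file=.011); out={}
    for k,(a,b,d,e) in boxes.items():
        m=np.zeros_like(M[k]); m[b:e,a:d]=M[k][b:e,a:d]
        n,l,st,ce=cv2.connectedComponentsWithStats(m.astype(np.uint8))
        if n<2: out[k]=None; continue
        i=1+np.argmax(st[1:,4]); v,u=np.nonzero(l==i); P=unproj(c,np.c_[u,v],zz[k])[:,:2]
        mn=P.mean(0); w=np.linalg.eigh(np.cov((P-mn).T))[1][:,1]; s=(P-mn)@w
        mid=mn+w*(s.max()+s.min())/2
        if w[0]>0: w=-w
        out[k]=(mn.round(4),mid.round(4),round(float(np.degrees(np.arctan2(w[1],w[0]))),1),round(float(np.ptp(s)),3))
    return out
E
python3 - <<'E'
from h import *
from scipy.optimize import least_squares
c=camera("top"); print(tools(c))
L=lambda q:np.array([385,140])+np.array(q)/5-.4
pts=[((.15,.0825,0),(270,30)),((.15,-.0825,0),(510,105)),((-.15,-.0825,0),(385,550)),((-.15,.0825,0),(135,468))]
fx=[-.081,-.027,.027,.081]
for (x,i) in zip(fx[::-1],[((478,155),(465,205)),((455,238),(440,290)),((433,320),(420,370)),((408,402),(393,457))]):
    pts+= [((x+.0155,.035-.08,.049),i[0]),((x-.0155,.035-.08,.049),i[1])]
A=np.array([p[0] for p in pts]);B=np.array([L(p[1]) for p in pts])
def W(q,A): 
    r=np.array([[np.cos(q[2]),-np.sin(q[2])],[np.sin(q[2]),np.cos(q[2])]]); A=np.atleast_2d(A)
    return np.c_[A[:,:2]@r.T+q[:2],A[:,2]+.046]
s=least_squares(lambda q:(proj(c,W(q,A))-B).ravel(),[.47,-.28,-.26]); q=s.x
print("table",q,np.degrees(q[2])); print((s.fun.reshape(-1,2)).round(1).tolist())
for n,a in dict(s1=(-.081,.035,.036),s4=(.081,.035,.036),post=(-.136,0,.074),posthead=(-.136,0,.086),rail=(0,.072,.024)).items():
    w=W(q,a); print(n,w.round(4),((proj(c,w)+.4-[385,140])*5).round(0))
for n,u,z in(("hinge",(303,478),.11),("knob",(187,290),.15),("tip",(72,140),.108),("post",(410,500),.132)):
    print(n,unproj(c,L(u),z).round(4))
E
```

```text
{'red': (array([0.4607, 0.3013]), array([0.4648, 0.3006]), 170.6, 0.079), 'yellow': (array([0.4604, 0.1019]), array([0.4609, 0.1018]), 171.4, 0.1), 'blue': (array([0.4611, 0.3994]), array([0.4584, 0.3995]), 179.2, 0.093), 'file': (array([0.4375, 0.1854]), array([0.4369, 0.1854]), 178.7, 0.096)}
table [ 0.52834317 -0.31659091 -0.30530628] -17.4927611169929
[[1.3, -0.4], [2.4, 0.6], [1.9, 1.3], [1.5, 1.2], [-0.6, -0.2], [-0.7, -0.7], [-0.7, -0.3], [-0.5, -1.1], [-1.1, 0.1], [-1.3, -0.3], [-1.0, 0.5], [-0.8, -0.7]]
s1 [[ 0.4616 -0.2589  0.082 ]] [[263. 389.]]
s4 [[ 0.6161 -0.3076  0.082 ]] [[336. 141.]]
post [[ 0.3986 -0.2757  0.12  ]] [[313. 492.]]
posthead [[ 0.3986 -0.2757  0.132 ]] [[320. 492.]]
rail [[ 0.55   -0.2479  0.07  ]] [[237. 248.]]
hinge [[ 0.4071 -0.273   0.11  ]]
knob [[ 0.5139 -0.1947  0.15  ]]
tip [[ 0.6093 -0.1376  0.108 ]]
post [[ 0.3944 -0.3284  0.132 ]]
```

```bash
cat >> h.py <<'E'
import json
def pose(x,y,z,yaw):  # pointing down, tool x axis at yaw (deg)
    return np.array([x,y,z]),Ro.from_euler("z",yaw,degrees=True)*Ro.from_euler("x",180,degrees=True)
def yaw_of(R): 
    v=R.apply([1,0,0]); return np.degrees(np.arctan2(v[1],v[0]))
def near(yaw,ref,per=180): return ref+(yaw-ref+per/2)%per-per/2
def plan(wps,start=None):
    """wps: (hand,x,y,z,yaw[,maxstep]) ; None repeats. prints calls"""
    s=get_state(); p,R=start or (s["ee_pos"],Ro.from_rotvec(s["ee_rot"])); cur=[*p,yaw_of(R)]
    print("from",np.round(cur,4),"t",s["time"])
    for w in wps:
        tgt=[c if v is None else v for c,v in zip(cur,w[1:5])]; st=w[5] if len(w)>5 else .18
        d=np.linalg.norm(np.subtract(tgt[:3],cur[:3])); n=max(1,int(np.ceil(max(d/st,abs(tgt[3]-cur[3])/33))))
        for i in range(1,n+1):
            q,Q=pose(*(np.array(cur)+(np.array(tgt)-cur)*i/n))
            sh=(R.inv().apply(q-p)/.2).round(3)+0.; tu=((R.inv()*Q).as_rotvec()/np.pi).round(3)+0.
            print(json.dumps([w[0],sh.tolist(),tu.tolist()]))
            p=p+R.apply(sh*.2); R=R*Ro.from_rotvec(tu*np.pi)
        cur=tgt
E
python3 - <<'E'
from h import *
from scipy.optimize import least_squares
c=camera("top")
L=lambda q:np.array([385,140])+np.array(q)/5-.4
pts=[];fx=[-.081,-.027,.027,.081]
for (x,i) in zip(fx[::-1],[((478,155),(465,205)),((455,238),(440,290)),((433,320),(420,370)),((408,402),(393,457))]):
    pts+= [((x+.0165,.035-.08,.049),i[0]),((x-.0165,.035-.08,.049),i[1])]
A=np.array([p[0] for p in pts]);B=np.array([L(p[1]) for p in pts])
def W(q,A): 
    r=np.array([[np.cos(q[2]),-np.sin(q[2])],[np.sin(q[2]),np.cos(q[2])]]); A=np.atleast_2d(A)
    return np.c_[A[:,:2]@r.T+q[:2],A[:,2]+.046]
s=least_squares(lambda q:(proj(c,W(q,A))-B).ravel(),[.47,-.28,-.26]); q=s.x
print("table",q,np.degrees(q[2])); print((s.fun.reshape(-1,2)).round(1).tolist())
for n,a in dict(s1=(-.081,.035,.036),s2=(-.027,.035,.036),s3=(.027,.035,.036),s4=(.081,.035,.036),rail=(0,.072,.024)).items(): print(n,W(q,a).round(4))
cth,sth=np.cos(q[2]),np.sin(q[2])
for n,w in dict(hinge=(.4071,-.273),post=(.3944,-.3284)).items():
    d=np.array(w)-q[:2]; print(n,cth*d[0]+sth*d[1],-sth*d[0]+cth*d[1])
# rail tooth profile: sample image along rail line, local y=.072,z=.046
im=cv2.cvtColor(c["color"],cv2.COLOR_BGR2GRAY).astype(np.float32)
xs=np.arange(-.13,.131,.004)
for y in(.066,.072,.078):
    P=proj(c,W(q,np.c_[xs,np.full_like(xs,y),np.full_like(xs,.040)])).astype(np.float32)
    print(y,cv2.remap(im,P[:,0].copy(),P[:,1].copy(),1).ravel().astype(int).tolist())
hx,hy=.4071,-.273; a0=np.arctan2(-.1947-hy,.5139-hx)
K=lambda a:(hx+.132*np.cos(a),hy+.132*np.sin(a))
wps=[]
yaw=near(np.degrees(a0),167); wps.append((1,*K(a0),.22,yaw)); wps.append((1,None,None,.139,None)); wps.append((-1,None,None,None,None))
print(np.degrees(a0),K(a0)); plan(wps)
E
```

```text
table [ 0.5271933  -0.31909669 -0.30099711] -17.245864072026297
[[0.2, -0.2], [-0.1, -0.1], [0.1, -0.3], [0.3, -0.4], [-0.2, 0.1], [-0.5, 0.4], [0.0, 0.6], [0.1, -0.0]]
s1 [[ 0.4602 -0.2617  0.082 ]]
s2 [[ 0.5118 -0.2777  0.082 ]]
s3 [[ 0.5634 -0.2937  0.082 ]]
s4 [[ 0.6149 -0.3097  0.082 ]]
rail [[ 0.5485 -0.2503  0.07  ]]
hinge -0.1283604685763637 0.008419864542590312
post -0.12406490968619746 -0.048254628607513075
0.066 [246, 245, 239, 225, 220, 222, 219, 214, 204, 190, 163, 130, 109, 107, 113, 137, 176, 202, 219, 222, 222, 223, 230, 238, 238, 236, 237, 238, 238, 234, 221, 216, 220, 221, 220, 222, 229, 234, 231, 230, 230, 231, 231, 220, 211, 218, 222, 221, 221, 225, 229, 231, 232, 233, 235, 233, 225, 212, 215, 220, 221, 221, 226, 235, 237, 233]
0.072 [244, 243, 229, 192, 191, 199, 195, 196, 207, 223, 215, 169, 128, 109, 105, 109, 122, 149, 184, 195, 196, 202, 218, 230, 233, 233, 233, 233, 232, 225, 202, 198, 201, 195, 193, 206, 222, 229, 229, 229, 230, 229, 226, 202, 180, 191, 195, 193, 201, 215, 226, 229, 229, 231, 231, 228, 215, 190, 192, 198, 197, 202, 219, 235, 239, 234]
0.078 [242, 240, 227, 183, 155, 158, 153, 150, 176, 201, 196, 163, 129, 112, 104, 105, 108, 115, 130, 140, 150, 166, 189, 200, 200, 210, 212, 207, 211, 198, 176, 158, 154, 151, 148, 169, 192, 196, 200, 208, 207, 204, 204, 180, 157, 147, 150, 155, 161, 182, 197, 197, 200, 207, 206, 202, 193, 166, 155, 153, 178, 212, 232, 239, 242, 239]
36.24685980793197 (np.float64(0.513554965423132), np.float64(-0.19495296074315327))
from [1.18600e-01 5.11400e-01 2.53300e-01 1.66946e+02] t 1.4
[1, [-0.544, -0.599, 0.033], [0.0, 0.0, -0.055]]
[1, [-0.434, -0.684, 0.034], [0.0, 0.0, -0.055]]
[1, [-0.309, -0.747, 0.033], [0.0, 0.0, -0.054]]
[1, [-0.178, -0.79, 0.033], [0.0, 0.0, -0.055]]
[1, [-0.041, -0.808, 0.033], [0.0, 0.0, -0.055]]
[1, [0.0, 0.0, 0.405], [0.0, 0.0, 0.0]]
[-1, [0.0, 0.0, 0.0], [0.0, 0.0, 0.0]]
```

>>> carry_out([
  [1, [-0.544, -0.599, 0.033], [0, 0, -0.055]],
  [1, [-0.544, -0.599, 0.033], [0, 0, -0.055]],
  [1, [-0.544, -0.599, 0.033], [0, 0, -0.055]],
  [1, [-0.544, -0.599, 0.033], [0, 0, -0.055]],
  [1, [-0.544, -0.599, 0.033], [0, 0, -0.055]],
])

```text
time: 1.82
ee_pos: [0.1992, 0.3658, 0.2467]
ee_rot: [0.093, 3.14, -0.002]
wrist_force: [0.1, 1.1, 0.2]
grip_width: 0.996
grip_force: 0.0
```

>>> carry_out([
  [1, [-0.434, -0.684, 0.034], [0, 0, -0.055]],
  [1, [-0.434, -0.684, 0.034], [0, 0, -0.055]],
  [1, [-0.434, -0.684, 0.034], [0, 0, -0.055]],
  [1, [-0.434, -0.684, 0.034], [0, 0, -0.055]],
  [1, [-0.434, -0.684, 0.034], [0, 0, -0.055]],
])

```text
time: 2.23
ee_pos: [0.2787, 0.2251, 0.2399]
ee_rot: [-0.177, 3.136, -0.001]
wrist_force: [0.8, 0.8, -0.2]
grip_width: 1.003
grip_force: 0.0
```

>>> carry_out([
  [1, [-0.309, -0.747, 0.033], [0, 0, -0.054]],
  [1, [-0.309, -0.747, 0.033], [0, 0, -0.054]],
  [1, [-0.309, -0.747, 0.033], [0, 0, -0.054]],
  [1, [-0.309, -0.747, 0.033], [0, 0, -0.054]],
  [1, [-0.309, -0.747, 0.033], [0, 0, -0.054]],
])

```text
time: 2.65
ee_pos: [0.3579, 0.084, 0.2332]
ee_rot: [-0.444, 3.109, -0.002]
wrist_force: [-0.3, 1.0, -0.5]
grip_width: 0.999
grip_force: 0.0
```

>>> carry_out([
  [1, [-0.178, -0.79, 0.033], [0, 0, -0.055]],
  [1, [-0.178, -0.79, 0.033], [0, 0, -0.055]],
  [1, [-0.178, -0.79, 0.033], [0, 0, -0.055]],
  [1, [-0.178, -0.79, 0.033], [0, 0, -0.055]],
  [1, [-0.178, -0.79, 0.033], [0, 0, -0.055]],
])

```text
time: 3.07
ee_pos: [0.4376, -0.0584, 0.2262]
ee_rot: [-0.711, 3.059, -0.002]
wrist_force: [-2.1, 2.2, -1.0]
grip_width: 1.001
grip_force: 0.0
```

>>> carry_out([
  [1, [-0.041, -0.808, 0.033], [0, 0, -0.055]],
  [1, [-0.041, -0.808, 0.033], [0, 0, -0.055]],
  [1, [-0.041, -0.808, 0.033], [0, 0, -0.055]],
  [1, [-0.041, -0.808, 0.033], [0, 0, -0.055]],
  [1, [-0.041, -0.808, 0.033], [0, 0, -0.055]],
])

```text
time: 3.48
ee_pos: [0.5164, -0.1996, 0.2187]
ee_rot: [-0.973, 2.987, -0.002]
wrist_force: [-1.6, 0.9, -0.8]
grip_width: 1.0
grip_force: 0.0
```

>>> carry_out([
  [1, [0, 0, 0.405], [0, 0, 0]],
  [1, [0, 0, 0.405], [0, 0, 0]],
  [1, [0, 0, 0.405], [0, 0, 0]],
  [1, [0, 0, 0.405], [0, 0, 0]],
  [1, [0, 0, 0.405], [0, 0, 0]],
])

```text
time: 3.9
ee_pos: [0.5145, -0.1949, 0.141]
ee_rot: [-0.978, 2.984, -0.002]
wrist_force: [0.1, -0.6, 1.0]
grip_width: 0.998
grip_force: 0.0
```

>>> carry_out([
  [-1, [0, 0, 0], [0, 0, 0]],
  [-1, [0, 0, 0], [0, 0, 0]],
  [-1, [0, 0, 0], [0, 0, 0]],
  [-1, [0, 0, 0], [0, 0, 0]],
  [-1, [0, 0, 0], [0, 0, 0]],
])

```text
time: 4.32
ee_pos: [0.5138, -0.195, 0.1396]
ee_rot: [-0.978, 2.985, -0.001]
wrist_force: [0.3, 0.8, -0.6]
grip_width: 0.3
grip_force: 0.0
```

>>> carry_out([
  [-1, [0, 0, 0], [0, 0, 0]],
  [-1, [0, 0, 0], [0, 0, 0]],
  [-1, [0, 0, 0], [0, 0, 0]],
])

```text
time: 4.57
ee_pos: [0.5139, -0.1951, 0.1396]
ee_rot: [-0.977, 2.985, -0.001]
wrist_force: [-1.0, 0.7, 5.5]
grip_width: 0.202
grip_force: 58.3
```

```bash
python3 - <<'E'
from h import *
s=get_state(); p=s["ee_pos"]; H=np.array([.4071,-.273]); d=p[:2]-H; a0=np.degrees(np.arctan2(d[1],d[0])); r=np.hypot(*d)
print(s["grip_width"],s["grip_force"],s["wrist_force"],a0,r)
y0=yaw_of(Ro.from_rotvec(s["ee_rot"])); w=[]
n=3
for i in range(1,n+1):
    a=a0+(74-a0)*i/n; w.append((-1,*(H+r*np.array([np.cos(np.radians(a)),np.sin(np.radians(a))])),None,y0+a-a0))
plan(w)
E
```

```text
0.20188974681231256 58.33930470049381 [-0.98951021  0.71795426  5.46085609] 36.12510129876917 0.13218851107164858
from [ 5.139000e-01 -1.951000e-01  1.396000e-01 -1.437392e+02] t 4.5667
[-1, [0.016, 0.144, 0.0], [0.0, 0.0, -0.07]]
[-1, [0.015, 0.145, 0.0], [0.0, 0.0, -0.07]]
[-1, [0.016, 0.144, 0.0], [0.0, 0.0, -0.07]]
```

>>> carry_out([
  [-1, [0.004, 0.072, 0], [0, 0, -0.035]],
  [-1, [0.016, 0.144, 0], [0, 0, -0.07]],
  [-1, [0.016, 0.144, 0], [0, 0, -0.07]],
  [-1, [0.016, 0.144, 0], [0, 0, -0.07]],
])

```text
time: 4.9
ee_pos: [0.4938, -0.1733, 0.1396]
ee_rot: [-1.3, 2.86, -0.001]
wrist_force: [-0.6, -0.6, 5.6]
grip_width: 0.204
grip_force: 58.8
```

>>> carry_out([
  [-1, [0.004, 0.072, 0], [0, 0, -0.035]],
  [-1, [0.015, 0.145, 0], [0, 0, -0.07]],
  [-1, [0.015, 0.145, 0], [0, 0, -0.07]],
  [-1, [0.015, 0.145, 0], [0, 0, -0.07]],
])

```text
time: 5.23
ee_pos: [0.47, -0.1567, 0.1396]
ee_rot: [-1.605, 2.7, -0.001]
wrist_force: [-0.4, 0.7, 6.5]
grip_width: 0.202
grip_force: 58.9
```

>>> carry_out([
  [-1, [0.004, 0.072, 0], [0, 0, -0.035]],
  [-1, [0.016, 0.144, 0], [0, 0, -0.07]],
  [-1, [0.016, 0.144, 0], [0, 0, -0.07]],
  [-1, [0.016, 0.144, 0], [0, 0, -0.07]],
  [-1, [0.016, 0.144, 0], [0, 0, -0.07]],
])

```text
time: 5.65
ee_pos: [0.4435, -0.146, 0.1395]
ee_rot: [-1.89, 2.509, -0.001]
wrist_force: [-1.8, 1.5, 9.3]
grip_width: 0.202
grip_force: 59.1
```

>>> carry_out([
  [0.3, [0, 0, 0], [0, 0, 0]],
  [0.3, [0, 0, 0], [0, 0, 0]],
  [0.3, [0, 0, 0], [0, 0, 0]],
  [0.3, [0, 0, 0], [0, 0, 0]],
])

```text
time: 5.98
ee_pos: [0.4434, -0.1459, 0.139]
ee_rot: [1.892, -2.508, -0.0]
wrist_force: [-0.3, 0.9, -0.3]
grip_width: 0.65
grip_force: 0.0
```

>>> carry_out([
  [0.3, [0, 0, -0.45], [0, 0, 0]],
  [0.3, [0, 0, -0.45], [0, 0, 0]],
  [0.3, [0, 0, -0.45], [0, 0, 0]],
  [0.3, [0, 0, -0.45], [0, 0, 0]],
])

```text
time: 6.32
ee_pos: [0.4446, -0.1464, 0.2316]
ee_rot: [-1.891, 2.506, -0.007]
wrist_force: [-0.3, -0.4, -0.3]
grip_width: 0.649
grip_force: 0.0
```

```bash
cat >> h.py <<'E'
Q=(0.5272,-.3191,-.3010); TH=np.degrees(Q[2])
def slot(i,z=.082):
    c,s=np.cos(Q[2]),np.sin(Q[2]); x=-.081+.054*(i-1); y=.035
    return Q[0]+c*x-s*y,Q[1]+s*x+c*y,z
E
python3 - <<'E'
from h import *
c=camera("top"); cv2.imwrite("pics/k1.png",c["color"][130:260,380:520]); T=tools(c); print(T)
a=cv2.resize(c["color"][130:260,360:520],(640,520),interpolation=2); cv2.imwrite("pics/k1.png",a)
(x,y),_,yaw=T["yellow"][:3]; s=get_state(); y0=yaw_of(Ro.from_rotvec(s["ee_rot"])); g=near(yaw,y0)
print(y0,g)
plan([(.3,x,y,.2,g),(.3,None,None,.05,None),(.3,None,None,.027,None),(-1,None,None,None,None)])
E
```

```text
{'red': (array([0.4946, 0.291 ]), array([0.4946, 0.291 ]), 173.3, 0.016), 'yellow': (array([0.4589, 0.1021]), array([0.4596, 0.102 ]), 171.2, 0.102), 'blue': (array([0.478 , 0.3975]), array([0.4712, 0.3971]), -176.8, 0.068), 'file': (array([0.4333, 0.1842]), array([0.4368, 0.1841]), 178.6, 0.097)}
-105.93435639674296 -188.8
from [   0.4439   -0.1461    0.2297 -105.9344] t 6.3667
[0.3, [-0.405, 0.09, 0.049], [-0.001, 0.0, 0.153]]
[0.3, [-0.317, 0.266, 0.05], [0.0, 0.0, 0.154]]
[0.3, [-0.157, 0.383, 0.05], [0.0, 0.0, 0.153]]
[0.3, [-0.001, 0.0, 0.75], [0.0, 0.0, 0.0]]
[0.3, [0.0, 0.0, 0.115], [0.0, 0.0, 0.0]]
[-1, [0.0, 0.0, 0.0], [0.0, 0.0, 0.0]]
```

View pics/k1.png

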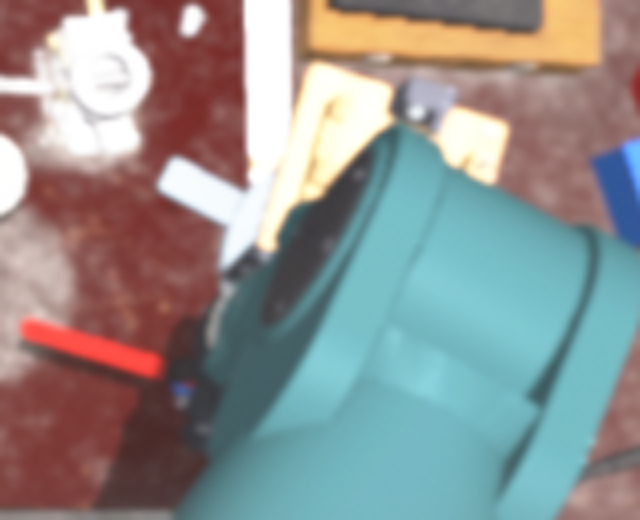

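The keeper now lies about 1.59 rad open: its red end is at crop (90,345) and it is clear of the slots. Next I'll take the yellow driver.

>>> carry_out([
  [0.3, [-0.405, 0.09, 0.049], [0, 0, 0.153]],
  [0.3, [-0.405, 0.09, 0.049], [0, 0, 0.153]],
  [0.3, [-0.405, 0.09, 0.049], [0, 0, 0.153]],
  [0.3, [-0.405, 0.09, 0.049], [0, 0, 0.153]],
  [0.3, [-0.405, 0.09, 0.049], [0, 0, 0.153]],
])

```text
time: 6.78
ee_pos: [0.4477, -0.062, 0.2179]
ee_rot: [1.234, -2.887, -0.002]
wrist_force: [0.6, 0.0, -0.3]
grip_width: 0.648
grip_force: 0.0
```

>>> carry_out([
  [0.3, [-0.317, 0.266, 0.05], [0, 0, 0.154]],
  [0.3, [-0.317, 0.266, 0.05], [0, 0, 0.154]],
  [0.3, [-0.317, 0.266, 0.05], [0, 0, 0.154]],
  [0.3, [-0.317, 0.266, 0.05], [0, 0, 0.154]],
  [0.3, [-0.317, 0.266, 0.05], [0, 0, 0.154]],
])

```text
time: 7.2
ee_pos: [0.4529, 0.0201, 0.2083]
ee_rot: [0.511, -3.098, -0.001]
wrist_force: [0.2, -0.3, -0.2]
grip_width: 0.651
grip_force: 0.0
```

>>> carry_out([
  [0.3, [-0.157, 0.383, 0.05], [0, 0, 0.153]],
  [0.3, [-0.157, 0.383, 0.05], [0, 0, 0.153]],
  [0.3, [-0.157, 0.383, 0.05], [0, 0, 0.153]],
  [0.3, [-0.157, 0.383, 0.05], [0, 0, 0.153]],
  [0.3, [-0.157, 0.383, 0.05], [0, 0, 0.153]],
])

```text
time: 7.62
ee_pos: [0.4582, 0.1023, 0.1986]
ee_rot: [-0.239, -3.131, 0.0]
wrist_force: [-0.1, -0.5, 0.1]
grip_width: 0.651
grip_force: 0.0
```

>>> carry_out([
  [0.3, [0, 0, 0.6], [0, 0, 0]],
  [0.3, [0, 0, 0.6], [0, 0, 0]],
  [0.3, [0, 0, 0.6], [0, 0, 0]],
  [0.3, [0, 0, 0.6], [0, 0, 0]],
  [0.3, [0, 0, 0.6], [0, 0, 0]],
])

```text
time: 8.03
ee_pos: [0.4574, 0.1014, 0.0789]
ee_rot: [-0.234, -3.129, 0.001]
wrist_force: [0.4, -0.4, 0.5]
grip_width: 0.651
grip_force: 0.0
```

```bash
python3 - <<'E'
from h import *
c=camera("top"); T=tools(c); print(T); cv2.imwrite("pics/m1.png",cv2.resize(c["color"][140:300,200:360],(600,600),interpolation=2))
x,y=.459,.102
plan([(.3,x,y,.05,near(171.3,-188)),(.3,None,None,.026,None)])
E
```

```text
{'red': (array([0.4615, 0.3002]), array([0.4651, 0.2995]), 169.0, 0.078), 'yellow': None, 'blue': (array([0.4611, 0.3994]), array([0.4584, 0.3995]), 179.2, 0.093), 'file': (array([0.4271, 0.1928]), array([0.4319, 0.193 ]), -177.6, 0.086)}
from [4.587000e-01 1.017000e-01 8.030000e-02 1.714177e+02] t 8.0833
[0.3, [0.0, 0.0, 0.014], [0.0, 0.0, 0.182]]
[0.3, [0.0, 0.0, 0.014], [0.0, 0.0, 0.182]]
[0.3, [0.0, 0.001, 0.013], [0.0, 0.0, 0.182]]
[0.3, [0.0, 0.0, 0.014], [0.0, 0.0, 0.182]]
[0.3, [0.0, -0.001, 0.014], [0.0, 0.0, 0.181]]
[0.3, [0.0, 0.0, 0.014], [0.0, 0.0, 0.182]]
[0.3, [0.001, 0.0, 0.013], [0.0, 0.0, 0.182]]
[0.3, [-0.001, 0.0, 0.014], [0.0, 0.0, 0.182]]
[0.3, [0.0, -0.001, 0.014], [0.0, 0.0, 0.182]]
[0.3, [0.0, 0.0, 0.014], [0.0, 0.0, 0.182]]
[0.3, [0.0, 0.0, 0.014], [0.0, 0.0, 0.182]]
[0.3, [0.0, 0.0, 0.12], [0.0, 0.0, 0.0]]
```

View pics/m1.png

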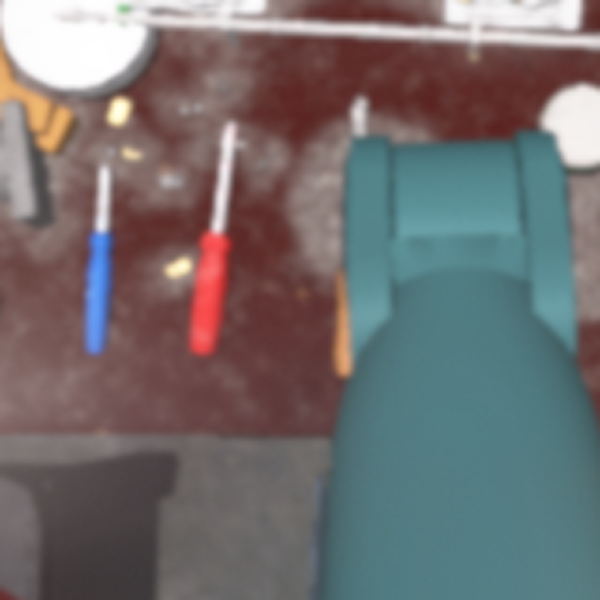

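>>> carry_out([
  [0.3, [0, 0, 0.27], [0, 0, 0]],
  [0.3, [0, 0, 0.27], [0, 0, 0]],
  [0.3, [0, 0, 0.27], [0, 0, 0]],
  [0.3, [0, 0, 0.27], [0, 0, 0]],
])

```text
time: 8.42
ee_pos: [0.4594, 0.1021, 0.027]
ee_rot: [0.237, 3.131, 0.0]
wrist_force: [0.4, 0.5, 1.1]
grip_width: 0.647
grip_force: 0.0
```

>>> carry_out([
  [-1, [0, 0, 0], [0, 0, 0]],
  [-1, [0, 0, 0], [0, 0, 0]],
  [-1, [0, 0, 0], [0, 0, 0]],
  [-1, [0, 0, 0], [0, 0, 0]],
  [-1, [0, 0, 0], [0, 0, 0]],
])

```text
time: 8.83
ee_pos: [0.4594, 0.1023, 0.0269]
ee_rot: [0.238, 3.13, 0.0]
wrist_force: [-2.4, -1.8, 18.2]
grip_width: 0.248
grip_force: 58.0
```

>>> carry_out([
  [-1, [0, 0, -0.95], [0, 0, 0]],
  [-1, [0, 0, -0.95], [0, 0, 0]],
  [-1, [0, 0, -0.95], [0, 0, 0]],
  [-1, [0, 0, -0.95], [0, 0, 0]],
  [-1, [0, 0, -0.95], [0, 0, 0]],
])

```text
time: 9.25
ee_pos: [0.4589, 0.1024, 0.2204]
ee_rot: [0.238, 3.127, 0.001]
wrist_force: [1.3, 0.7, -0.4]
grip_width: 0.25
grip_force: 60.5
```

```bash
cat >> h.py <<'E'
def toslot(i,dz,start=None):
    """dz: TCP height minus handle axis height"""
    s=get_state(); print("grip",round(s["grip_width"],3),round(s["grip_force"],1),s["wrist_force"].round(1))
    x,y,z=slot(i); y0=yaw_of(Ro.from_rotvec(s["ee_rot"])); yw=near(TH+90,y0-90,360)
    plan([(-1,x,y,.22,yw),(-1,None,None,z+dz+.03,None),(-1,None,None,z+dz+.001,None)])
E
python3 -c "
from h import *
toslot(4,.015)"
```

```text
grip 0.25 60.5 [ 1.3  0.7 -0.4]
from [4.589000e-01 1.024000e-01 2.204000e-01 1.712952e+02] t 9.25
[-1, [-0.361, -0.64, 0.002], [0.001, 0.001, 0.182]]
[-1, [-0.649, -0.342, 0.002], [0.0, 0.001, 0.183]]
[-1, [-0.732, 0.066, -0.001], [0.0, 0.0, 0.182]]
[-1, [0.0, 0.0, 0.465], [0.0, 0.0, 0.0]]
[-1, [0.0, 0.0, 0.145], [0.0, 0.0, 0.0]]
```

>>> carry_out([
  [-1, [-0.361, -0.64, 0.002], [0, 0, 0.182]],
  [-1, [-0.361, -0.64, 0.002], [0, 0, 0.182]],
  [-1, [-0.361, -0.64, 0.002], [0, 0, 0.182]],
  [-1, [-0.361, -0.64, 0.002], [0, 0, 0.182]],
  [-1, [-0.361, -0.64, 0.002], [0, 0, 0.182]],
])

```text
time: 9.67
ee_pos: [0.5117, -0.039, 0.2154]
ee_rot: [1.127, 2.931, -0.001]
wrist_force: [-1.5, 0.5, -0.0]
grip_width: 0.246
grip_force: 60.5
```

>>> carry_out([
  [-1, [-0.649, -0.342, 0.002], [0, 0, 0.183]],
  [-1, [-0.649, -0.342, 0.002], [0, 0, 0.183]],
  [-1, [-0.649, -0.342, 0.002], [0, 0, 0.183]],
  [-1, [-0.649, -0.342, 0.002], [0, 0, 0.183]],
  [-1, [-0.649, -0.342, 0.002], [0, 0, 0.183]],
])

```text
time: 10.08
ee_pos: [0.5633, -0.1766, 0.2145]
ee_rot: [1.912, 2.491, -0.001]
wrist_force: [-1.6, 0.6, -1.1]
grip_width: 0.245
grip_force: 60.5
```

>>> carry_out([
  [-1, [-0.732, 0.066, 0], [0, 0, 0.182]],
  [-1, [-0.732, 0.066, 0], [0, 0, 0.182]],
  [-1, [-0.732, 0.066, 0], [0, 0, 0.182]],
  [-1, [-0.732, 0.066, 0], [0, 0, 0.182]],
  [-1, [-0.732, 0.066, 0], [0, 0, 0.182]],
])

```text
time: 10.5
ee_pos: [0.6148, -0.3142, 0.2139]
ee_rot: [2.537, 1.852, -0.001]
wrist_force: [-0.2, -0.3, -1.8]
grip_width: 0.25
grip_force: 60.5
```

```bash
python3 - <<'E'
from h import *
toslot(4,.016)
c=camera("top"); cv2.imwrite("pics/p1.png",cv2.resize(c["color"][120:270,370:550],(720,600),interpolation=2))
c=camera("side"); cv2.imwrite("pics/p1s.png",cv2.resize(c["color"][120:230,260:400],(763,600),interpolation=2))
E
```

```text
grip 0.25 60.5 [-0.2 -0.3 -1.8]
from [ 0.6148 -0.3142  0.2139 72.2475] t 10.5
[-1, [0.022, -0.006, -0.031], [0.0, 0.0, -0.003]]
[-1, [0.0, 0.0, 0.46], [0.0, 0.0, 0.0]]
[-1, [0.0, 0.0, 0.145], [0.0, 0.0, 0.0]]
```

View pics/p1s.png

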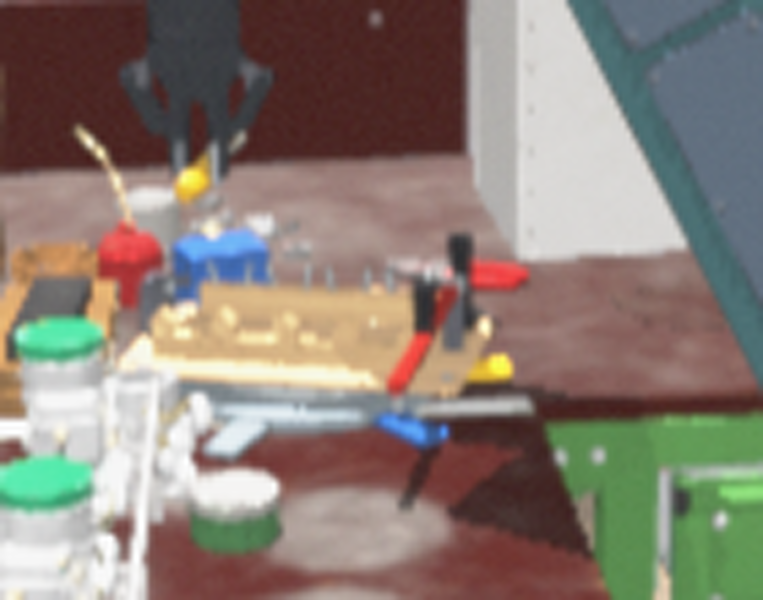

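The driver hangs level over slot 4, handle towards the rail (handle end at crop (190,185)). The open bar is at (420,340). Lowering it now.

>>> carry_out([
  [-1, [0, 0, 0.465], [0, 0, 0]],
  [-1, [0, 0, 0.465], [0, 0, 0]],
  [-1, [0, 0, 0.465], [0, 0, 0]],
  [-1, [0, 0, 0.465], [0, 0, 0]],
  [-1, [0, 0, 0.465], [0, 0, 0]],
])

```text
time: 11.02
ee_pos: [0.6145, -0.3096, 0.1233]
ee_rot: [2.526, 1.866, 0.0]
wrist_force: [-0.3, -0.3, 0.2]
grip_width: 0.248
grip_force: 60.5
```

>>> carry_out([
  [-1, [0, 0, 0.07], [0, 0, 0]],
  [-1, [0, 0, 0.07], [0, 0, 0]],
  [-1, [0, 0, 0.14], [0, 0, 0]],
  [-1, [0, 0, 0.14], [0, 0, 0]],
  [-1, [0, 0, 0.14], [0, 0, 0]],
])

```text
time: 11.43
ee_pos: [0.6153, -0.3105, 0.0962]
ee_rot: [2.525, 1.863, 0.002]
wrist_force: [2.3, -0.5, 1.9]
grip_width: 0.245
grip_force: 60.7
```

>>> carry_out([
  [0, [0, 0, 0], [0, 0, 0]],
  [0, [0, 0, 0], [0, 0, 0]],
  [0, [0, 0, 0], [0, 0, 0]],
  [0, [0, 0, 0], [0, 0, 0]],
])

```text
time: 11.77
ee_pos: [0.6142, -0.3099, 0.0939]
ee_rot: [2.528, 1.864, 0.0]
wrist_force: [-0.1, 0.3, -0.4]
grip_width: 0.498
grip_force: 0.0
```

>>> carry_out([
  [0, [0, 0, -0.6], [0, 0, 0]],
  [0, [0, 0, -0.6], [0, 0, 0]],
  [0, [0, 0, -0.6], [0, 0, 0]],
  [0, [0, 0, -0.6], [0, 0, 0]],
  [0, [0, 0, -0.6], [0, 0, 0]],
])

```text
time: 12.18
ee_pos: [0.6149, -0.3104, 0.2158]
ee_rot: [2.525, 1.862, 0.002]
wrist_force: [1.1, 0.2, -0.3]
grip_width: 0.503
grip_force: 0.0
```

```bash
python3 - <<'E'
from h import *
c=camera("top"); print(tools(c))
c=camera("side"); cv2.imwrite("pics/p2s.png",cv2.resize(c["color"][140:200,270:370],(800,480),interpolation=2))
s=get_state(); y0=yaw_of(Ro.from_rotvec(s["ee_rot"]))
plan([(.2,.435,.1854,.2,near(178.7,y0)),(.2,None,None,.03,None)])
E
```

```text
{'red': (array([0.4693, 0.2942]), array([0.4691, 0.2943]), 172.9, 0.068), 'yellow': None, 'blue': (array([0.469 , 0.3985]), array([0.4615, 0.3984]), -179.2, 0.087), 'file': (array([0.4335, 0.1852]), array([0.4369, 0.1851]), 178.2, 0.097)}
from [ 0.6139 -0.3097  0.2128 72.8103] t 12.2833
[0.2, [0.7, -0.529, 0.022], [0.0, 0.0, 0.137]]
[0.2, [0.416, -0.773, 0.022], [0.0, 0.0, 0.137]]
[0.2, [0.056, -0.875, 0.022], [0.0, 0.0, 0.138]]
[0.2, [0.0, 0.0, 0.85], [0.0, 0.0, 0.0]]
```

View pics/p2s.png

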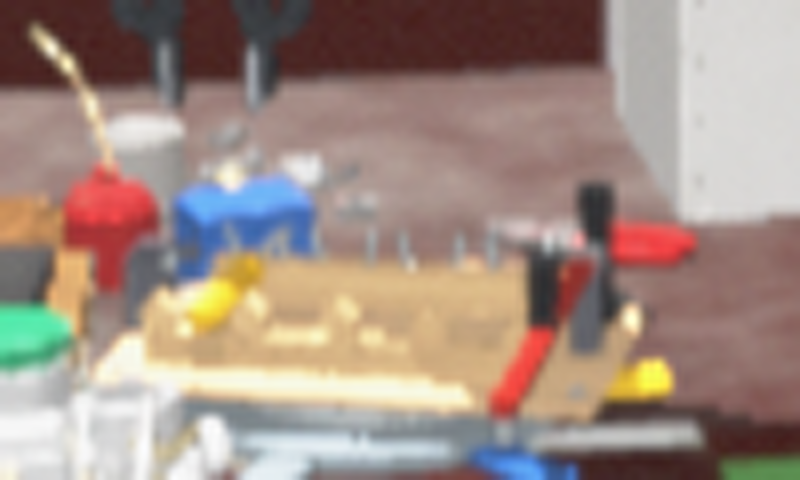

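Yellow is seated in slot 4 (side crop (225,295)). The file is next.

```bash
python3 - <<'E'
from h import *
plan([(.2,.436,.1854,.2,178.5),(.2,None,None,.03,None)])
E
```

```text
from [ 0.6139 -0.3097  0.2128 72.8103] t 12.2833
[0.2, [0.526, -0.395, 0.016], [0.0, 0.0, -0.147]]
[0.2, [0.646, -0.12, 0.017], [0.0, 0.0, -0.147]]
[0.2, [0.633, 0.181, 0.016], [0.0, 0.0, -0.146]]
[0.2, [0.487, 0.442, 0.017], [0.0, 0.0, -0.147]]
[0.2, [-0.001, -0.001, 0.85], [0.0, 0.0, 0.0]]
```

>>> carry_out([
  [0.2, [0.526, -0.395, 0.016], [0, 0, -0.147]],
  [0.2, [0.526, -0.395, 0.016], [0, 0, -0.147]],
  [0.2, [0.526, -0.395, 0.016], [0, 0, -0.147]],
  [0.2, [0.526, -0.395, 0.016], [0, 0, -0.147]],
  [0.2, [0.526, -0.395, 0.016], [0, 0, -0.147]],
])

```text
time: 12.7
ee_pos: [0.5683, -0.1834, 0.2095]
ee_rot: [-2.025, -2.399, 0.001]
wrist_force: [-0.1, -0.9, -0.1]
grip_width: 0.6
grip_force: 0.0
```

>>> carry_out([
  [0.2, [0.646, -0.12, 0.017], [0, 0, -0.147]],
  [0.2, [0.646, -0.12, 0.017], [0, 0, -0.147]],
  [0.2, [0.646, -0.12, 0.017], [0, 0, -0.147]],
  [0.2, [0.646, -0.12, 0.017], [0, 0, -0.147]],
  [0.2, [0.646, -0.12, 0.017], [0, 0, -0.147]],
])

```text
time: 13.12
ee_pos: [0.5246, -0.0611, 0.2063]
ee_rot: [-1.427, -2.797, 0.0]
wrist_force: [0.8, -0.1, 0.6]
grip_width: 0.6
grip_force: 0.0
```

>>> carry_out([
  [0.2, [0.633, 0.181, 0.016], [0, 0, -0.146]],
  [0.2, [0.633, 0.181, 0.016], [0, 0, -0.146]],
  [0.2, [0.633, 0.181, 0.016], [0, 0, -0.146]],
  [0.2, [0.633, 0.181, 0.016], [0, 0, -0.146]],
  [0.2, [0.633, 0.181, 0.016], [0, 0, -0.146]],
])

```text
time: 13.53
ee_pos: [0.4808, 0.0623, 0.2032]
ee_rot: [-0.758, -3.048, 0.0]
wrist_force: [0.3, -0.7, -0.1]
grip_width: 0.597
grip_force: 0.0
```

>>> carry_out([
  [0.2, [0.487, 0.442, 0.017], [0, 0, -0.147]],
  [0.2, [0.487, 0.442, 0.017], [0, 0, -0.147]],
  [0.2, [0.487, 0.442, 0.017], [0, 0, -0.147]],
  [0.2, [0.487, 0.442, 0.017], [0, 0, -0.147]],
  [0.2, [0.487, 0.442, 0.017], [0, 0, -0.147]],
])

```text
time: 13.95
ee_pos: [0.4369, 0.1859, 0.1998]
ee_rot: [-0.042, -3.141, 0.0]
wrist_force: [0.5, -0.6, -1.0]
grip_width: 0.599
grip_force: 0.0
```

>>> carry_out([
  [0.2, [0, 0, 0.85], [0, 0, 0]],
  [0.2, [0, 0, 0.85], [0, 0, 0]],
  [0.2, [0, 0, 0.85], [0, 0, 0]],
  [0.2, [0, 0, 0.85], [0, 0, 0]],
  [0.2, [0, 0, 0.85], [0, 0, 0]],
])

```text
time: 14.37
ee_pos: [0.4346, 0.1826, 0.0249]
ee_rot: [-0.057, -3.134, 0.004]
wrist_force: [-2.2, -0.8, -0.6]
grip_width: 0.603
grip_force: 0.0
```

>>> carry_out([
  [-1, [0, 0, 0], [0, 0, 0]],
  [-1, [0, 0, 0], [0, 0, 0]],
  [-1, [0, 0, 0], [0, 0, 0]],
  [-1, [0, 0, 0], [0, 0, 0]],
  [-1, [0, 0, 0], [0, 0, 0]],
])

```text
time: 14.78
ee_pos: [0.438, 0.1852, 0.0323]
ee_rot: [0.044, 3.137, -0.0]
wrist_force: [0.3, -4.0, 10.6]
grip_width: 0.227
grip_force: 60.2
```

>>> carry_out([
  [-1, [0, 0, -0.95], [0, 0, 0]],
  [-1, [0, 0, -0.95], [0, 0, 0]],
  [-1, [0, 0, -0.95], [0, 0, 0]],
  [-1, [0, 0, -0.95], [0, 0, 0]],
  [-1, [0, 0, -0.95], [0, 0, 0]],
])

```text
time: 15.2
ee_pos: [0.4369, 0.1855, 0.2261]
ee_rot: [0.043, 3.135, 0.003]
wrist_force: [1.0, -0.3, -1.8]
grip_width: 0.23
grip_force: 59.4
```

```bash
python3 - <<'E'
from h import *
toslot(3,.019)
c=camera("side"); cv2.imwrite("pics/p3s.png",cv2.resize(c["color"][160:280,270:400],(650,600),interpolation=2))
E
```

```text
grip 0.23 59.4 [ 1.  -0.3 -1.8]
from [  0.4369   0.1855   0.2261 178.435 ] t 15.2
[-1, [-0.174, -0.594, 0.008], [0.001, 0.002, 0.147]]
[-1, [-0.421, -0.455, 0.007], [0.0, 0.0, 0.147]]
[-1, [-0.58, -0.219, 0.008], [0.0, 0.0, 0.146]]
[-1, [-0.616, 0.06, 0.007], [0.0, 0.0, 0.147]]
[-1, [0.0, 0.0, 0.445], [0.0, 0.0, 0.0]]
[-1, [0.0, 0.0, 0.145], [0.0, 0.0, 0.0]]
```

View pics/p3s.png

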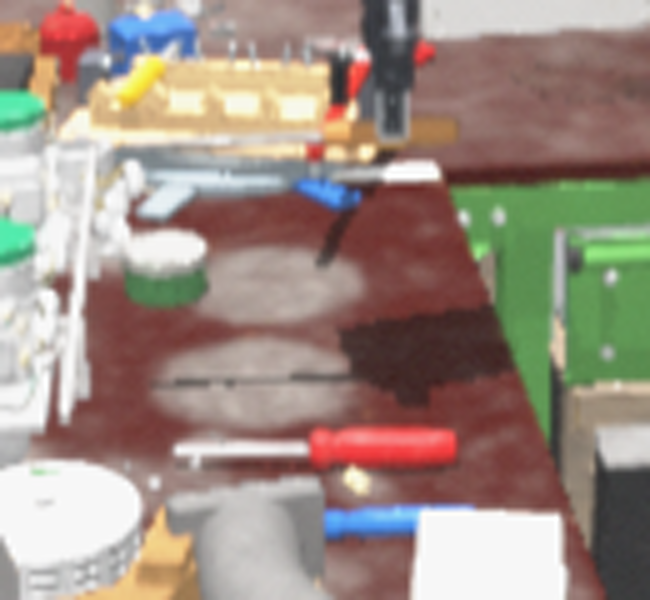

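The file is gripped level (crop (455,128) to (105,140)). Carrying it to slot 3.

>>> carry_out([
  [-1, [-0.174, -0.594, 0], [0, 0, 0.147]],
  [-1, [-0.174, -0.594, 0], [0, 0, 0.147]],
  [-1, [-0.174, -0.594, 0], [0, 0, 0.147]],
  [-1, [-0.174, -0.594, 0], [0, 0, 0.147]],
  [-1, [-0.174, -0.594, 0], [0, 0, 0.147]],
])

```text
time: 15.67
ee_pos: [0.4682, 0.0638, 0.2211]
ee_rot: [0.772, 3.044, 0.001]
wrist_force: [-0.1, 0.4, -1.0]
grip_width: 0.233
grip_force: 59.5
```

>>> carry_out([
  [-1, [-0.421, -0.455, 0], [0, 0, 0.147]],
  [-1, [-0.421, -0.455, 0], [0, 0, 0.147]],
  [-1, [-0.421, -0.455, 0], [0, 0, 0.147]],
  [-1, [-0.421, -0.455, 0], [0, 0, 0.147]],
  [-1, [-0.421, -0.455, 0], [0, 0, 0.147]],
])

```text
time: 16.08
ee_pos: [0.4997, -0.0549, 0.2206]
ee_rot: [1.441, 2.791, 0.001]
wrist_force: [-0.1, 1.0, -1.1]
grip_width: 0.232
grip_force: 59.6
```

>>> carry_out([
  [-1, [-0.58, -0.219, 0], [0, 0, 0.146]],
  [-1, [-0.58, -0.219, 0], [0, 0, 0.146]],
  [-1, [-0.58, -0.219, 0], [0, 0, 0.146]],
  [-1, [-0.58, -0.219, 0], [0, 0, 0.146]],
  [-1, [-0.58, -0.219, 0], [0, 0, 0.146]],
])

```text
time: 16.5
ee_pos: [0.5316, -0.1739, 0.2203]
ee_rot: [-2.034, -2.394, -0.0]
wrist_force: [0.3, 0.9, -1.7]
grip_width: 0.233
grip_force: 59.6
```

>>> carry_out([
  [-1, [-0.616, 0.06, 0], [0, 0, 0.147]],
  [-1, [-0.616, 0.06, 0], [0, 0, 0.147]],
  [-1, [-0.616, 0.06, 0], [0, 0, 0.147]],
  [-1, [-0.616, 0.06, 0], [0, 0, 0.147]],
  [-1, [-0.616, 0.06, 0], [0, 0, 0.147]],
])

```text
time: 16.92
ee_pos: [0.5635, -0.293, 0.2201]
ee_rot: [-2.525, -1.868, -0.0]
wrist_force: [0.4, 0.7, -1.1]
grip_width: 0.231
grip_force: 59.6
```

>>> carry_out([
  [-1, [0, 0, 0], [0, 0, 0]],
  [-1, [0, 0, 0], [0, 0, 0]],
  [-1, [0, 0, 0], [0, 0, 0]],
])

```text
time: 17.17
ee_pos: [0.5631, -0.2919, 0.2209]
ee_rot: [2.523, 1.872, 0.0]
wrist_force: [0.1, 0.0, -1.7]
grip_width: 0.232
grip_force: 59.6
```

```bash
cat >> h.py <<'E'
def down(i,dz):
    s=get_state(); print("grip",round(s["grip_width"],3),round(s["grip_force"],1))
    x,y,z=slot(i); y0=yaw_of(Ro.from_rotvec(s["ee_rot"])); yw=near(TH+90,y0,360)
    plan([(-1,x,y,z+dz+.03,yw),(-1,None,None,z+dz+.001,None)])
E
python3 -c "
from h import *
down(3,.0205)"
```

```text
grip 0.232 59.6
from [ 0.5631 -0.2919  0.2209 73.1486] t 17.1667
[-1, [-0.008, 0.004, 0.442], [0.0, 0.0, 0.002]]
[-1, [0.0, 0.0, 0.145], [0.0, 0.0, 0.0]]
```

>>> carry_out([
  [-1, [-0.008, 0.004, 0.442], [0, 0, 0.002]],
  [-1, [-0.008, 0.004, 0.442], [0, 0, 0.002]],
  [-1, [-0.008, 0.004, 0.442], [0, 0, 0.002]],
  [-1, [-0.008, 0.004, 0.442], [0, 0, 0.002]],
  [-1, [-0.008, 0.004, 0.442], [0, 0, 0.002]],
])

```text
time: 17.58
ee_pos: [0.5638, -0.2953, 0.1338]
ee_rot: [2.532, 1.858, 0.001]
wrist_force: [0.2, -0.7, 0.3]
grip_width: 0.227
grip_force: 59.7
```

>>> carry_out([
  [-1, [0, 0, 0.07], [0, 0, 0]],
  [-1, [0, 0, 0.07], [0, 0, 0]],
  [-1, [0, 0, 0.145], [0, 0, 0]],
  [-1, [0, 0, 0.145], [0, 0, 0]],
  [-1, [0, 0, 0.145], [0, 0, 0]],
])

```text
time: 18.0
ee_pos: [0.5636, -0.2956, 0.1043]
ee_rot: [2.533, 1.857, 0.0]
wrist_force: [-0.0, 0.1, -0.8]
grip_width: 0.231
grip_force: 59.7
```

>>> carry_out([
  [0, [0, 0, 0], [0, 0, 0]],
  [0, [0, 0, 0], [0, 0, 0]],
  [0, [0, 0, 0], [0, 0, 0]],
  [0, [0, 0, 0], [0, 0, 0]],
])

```text
time: 18.33
ee_pos: [0.5635, -0.2957, 0.1035]
ee_rot: [2.534, 1.856, 0.0]
wrist_force: [-0.6, 0.1, 0.4]
grip_width: 0.503
grip_force: 0.0
```

>>> carry_out([
  [0, [0, 0, -0.6], [0, 0, 0]],
  [0, [0, 0, -0.6], [0, 0, 0]],
  [0, [0, 0, -0.6], [0, 0, 0]],
  [0, [0, 0, -0.6], [0, 0, 0]],
  [0, [0, 0, -0.6], [0, 0, 0]],
])

```text
time: 18.75
ee_pos: [0.5641, -0.2961, 0.2253]
ee_rot: [2.531, 1.854, 0.002]
wrist_force: [-0.6, -0.5, -1.1]
grip_width: 0.501
grip_force: 0.0
```

>>> carry_out([
  [0.2, [0, 0, 0], [0, 0, 0]],
  [0.2, [0, 0, 0], [0, 0, 0]],
])

```text
time: 18.92
ee_pos: [0.5629, -0.2953, 0.2218]
ee_rot: [-2.533, -1.855, 0.001]
wrist_force: [-0.0, 0.3, 0.1]
grip_width: 0.601
grip_force: 0.0
```

```bash
python3 - <<'E'
from h import *
c=camera("side"); cv2.imwrite("pics/p4s.png",cv2.resize(c["color"][140:200,270:370],(800,480),interpolation=2))
plan([(.2,.461,.3015,.2,170.7),(.2,None,None,.03,None)])
E
```

```text
from [ 0.5628 -0.2953  0.2217 72.4478] t 18.9667
[0.2, [0.673, -0.346, 0.028], [-0.001, 0.0, -0.136]]
[0.2, [0.756, -0.037, 0.028], [0.001, 0.0, -0.137]]
[0.2, [0.702, 0.283, 0.027], [0.0, 0.0, -0.136]]
[0.2, [0.522, 0.547, 0.027], [0.0, 0.0, -0.137]]
[0.2, [-0.002, 0.001, 0.85], [0.0, 0.0, 0.0]]
```

View pics/p4s.png

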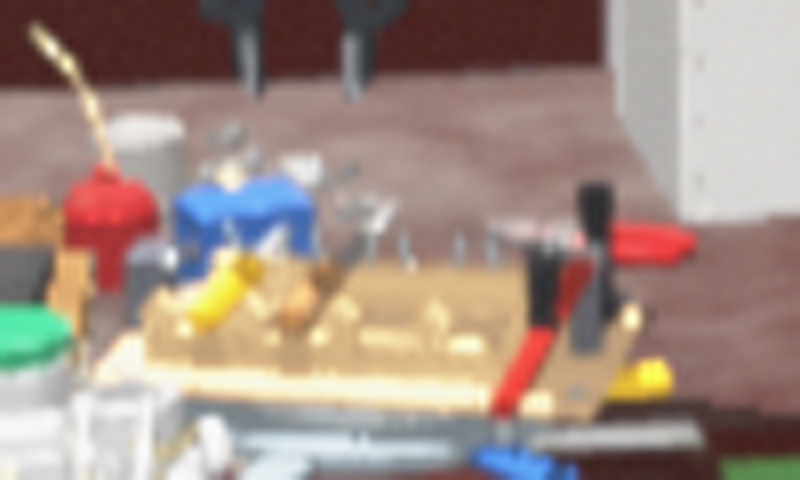

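The file lies in slot 3, its blade between the fork wires at about (345,250). Going to the red driver.

>>> carry_out([
  [0.2, [0.673, -0.346, 0.028], [0, 0, -0.136]],
  [0.2, [0.673, -0.346, 0.028], [0, 0, -0.136]],
  [0.2, [0.673, -0.346, 0.028], [0, 0, -0.136]],
  [0.2, [0.673, -0.346, 0.028], [0, 0, -0.136]],
  [0.2, [0.673, -0.346, 0.028], [0, 0, -0.136]],
])

```text
time: 19.38
ee_pos: [0.5362, -0.1418, 0.2167]
ee_rot: [-2.073, -2.357, 0.0]
wrist_force: [1.2, 0.8, 0.5]
grip_width: 0.599
grip_force: 0.0
```

>>> carry_out([
  [0.2, [0.756, -0.037, 0.028], [0, 0, -0.137]],
  [0.2, [0.756, -0.037, 0.028], [0, 0, -0.137]],
  [0.2, [0.756, -0.037, 0.028], [0, 0, -0.137]],
  [0.2, [0.756, -0.037, 0.028], [0, 0, -0.137]],
  [0.2, [0.756, -0.037, 0.028], [0, 0, -0.137]],
])

```text
time: 19.8
ee_pos: [0.5108, 0.0066, 0.211]
ee_rot: [-1.522, -2.746, -0.0]
wrist_force: [0.9, -0.7, 1.1]
grip_width: 0.598
grip_force: 0.0
```

```bash
python3 - <<'E'
from h import *
c=camera("top"); print(tools(c,{k:BOX[k] for k in("red","blue")}))
cv2.imwrite("pics/m2.png",np.hstack([cv2.resize(c["color"][170:250,200:280],(400,400),interpolation=2),cv2.resize(c["color"][140:240,400:500],(400,400),interpolation=2)]))
E
```

```text
{'red': (array([0.4663, 0.2951]), array([0.4676, 0.2949]), 171.5, 0.071), 'blue': (array([0.4642, 0.3992]), array([0.46  , 0.3992]), 179.7, 0.09)}
```

View pics/m2.png

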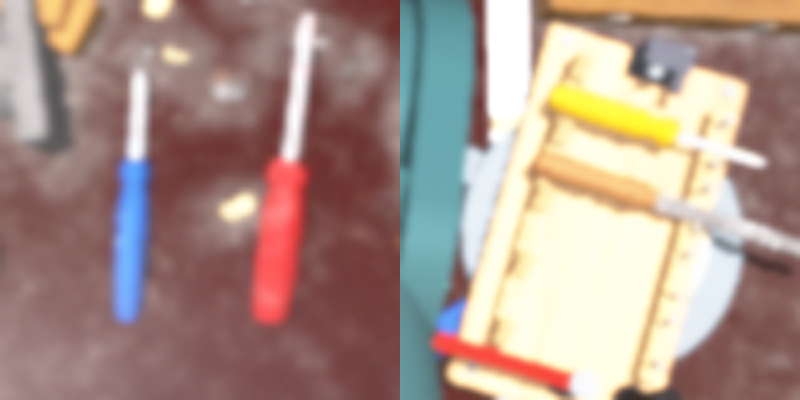

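Yellow and the file are seated squarely in slots 4 and 3. The red handle runs from (257.6,202) to (253.6,235) in full top-image pixels.

```bash
python3 - <<'E'
from h import *
c=camera("top"); 
P=unproj(c,[(257.2,201.6),(253.2,234.2),(226.4,201.6),(225,233.8)],.011)[:,:2]; print(P.round(4))
b,e=P[0],P[1]; m=(b+e)/2; yaw=np.degrees(np.arctan2(*(e-b)[::-1])); print(m,yaw,np.linalg.norm(e-b), (P[2]+P[3])/2)
im=c["color"].astype(int); hs=(im[...,2]-im[...,1]>75)&(im[...,2]>110); hs[:,:245]=0;hs[:,268:]=0;hs[:195]=0;hs[240:]=0
v,u=np.nonzero(hs); P=unproj(c,np.c_[u,v],.012)[:,:2]; print("redmask",P.mean(0),len(u),u.mean(),v.min(),v.max())
plan([(.2,*m,.2,170.7),(.2,None,None,.03,None)])
E
```

```text
[[0.5104 0.3005]
 [0.4058 0.3103]
 [0.5091 0.399 ]
 [0.4061 0.3997]]
[0.4581133  0.30539814] 174.68008687157769 0.1049887685579199 [0.45758993 0.39933583]
redmask [0.45858044 0.30469389] 301 255.38538205980066 201 234
from [5.12100e-01 3.40000e-03 2.11200e-01 1.21627e+02] t 19.9
[0.2, [0.714, 0.281, 0.028], [0.0, 0.0, -0.136]]
[0.2, [0.533, 0.552, 0.028], [0.0, 0.0, -0.137]]
[0.2, [-0.001, 0.0, 0.85], [0.0, 0.0, 0.0]]
```

>>> carry_out([
  [0.2, [0.714, 0.281, 0.028], [0, 0, -0.136]],
  [0.2, [0.714, 0.281, 0.028], [0, 0, -0.136]],
  [0.2, [0.714, 0.281, 0.028], [0, 0, -0.136]],
  [0.2, [0.714, 0.281, 0.028], [0, 0, -0.136]],
  [0.2, [0.714, 0.281, 0.028], [0, 0, -0.136]],
])

```text
time: 20.32
ee_pos: [0.4848, 0.1566, 0.2055]
ee_rot: [-0.909, -3.006, -0.0]
wrist_force: [1.1, -0.3, 0.1]
grip_width: 0.6
grip_force: 0.0
```

>>> carry_out([
  [0.2, [0.533, 0.552, 0.028], [0, 0, -0.15]],
  [0.2, [0.533, 0.552, 0.028], [0, 0, -0.15]],
  [0.2, [0.533, 0.552, 0.028], [0, 0, -0.15]],
  [0.2, [0.533, 0.552, 0.028], [0, 0, -0.15]],
  [0.2, [0.533, 0.552, 0.028], [0, 0, -0.15]],
])

```text
time: 20.73
ee_pos: [0.4586, 0.3078, 0.1996]
ee_rot: [-0.179, -3.136, -0.0]
wrist_force: [-0.2, 0.5, 0.7]
grip_width: 0.6
grip_force: 0.0
```

>>> carry_out([
  [0.2, [0, 0, 0.7], [0, 0, 0]],
  [0.2, [0, 0, 0.7], [0, 0, 0]],
  [0.2, [0, 0, 0.7], [0, 0, 0]],
  [0.2, [0, 0, 0.7], [0, 0, 0]],
  [0.2, [0, 0, 0.84], [0, 0, 0]],
])

```text
time: 21.15
ee_pos: [0.4597, 0.3034, 0.0315]
ee_rot: [0.196, 3.135, -0.001]
wrist_force: [1.2, 0.6, 1.0]
grip_width: 0.598
grip_force: 0.0
```

>>> carry_out([
  [-1, [0, 0, 0], [0, 0, 0]],
  [-1, [0, 0, 0], [0, 0, 0]],
  [-1, [0, 0, 0], [0, 0, 0]],
  [-1, [0, 0, 0], [0, 0, 0]],
  [-1, [0, 0, 0], [0, 0, 0]],
])

```text
time: 21.57
ee_pos: [0.4595, 0.3051, 0.0338]
ee_rot: [0.191, 3.134, 0.002]
wrist_force: [-1.3, -1.6, -1.0]
grip_width: 0.001
grip_force: 0.0
```

>>> carry_out([
  [-1, [0, 0, -0.95], [0, 0, 0]],
  [-1, [0, 0, -0.95], [0, 0, 0]],
  [-1, [0, 0, -0.95], [0, 0, 0]],
  [-1, [0, 0, -0.95], [0, 0, 0]],
  [-1, [0, 0, -0.95], [0, 0, 0]],
])

```text
time: 21.98
ee_pos: [0.4592, 0.3054, 0.2282]
ee_rot: [0.19, 3.131, 0.004]
wrist_force: [0.2, -0.1, -0.0]
grip_width: -0.001
grip_force: 0.0
```

>>> carry_out([
  [-1, [0, 0, 0], [0, 0, 0]],
  [-1, [0, 0, 0], [0, 0, 0]],
])

```text
time: 22.15
ee_pos: [0.4591, 0.3053, 0.2245]
ee_rot: [0.19, 3.132, 0.003]
wrist_force: [0.4, -0.4, -0.3]
grip_width: -0.001
grip_force: 0.0
```

```bash
python3 -c "
from h import *
toslot(2,.019)"
```

```text
grip -0.001 0.0 [ 0.4 -0.4 -0.3]
from [  0.4591   0.3053   0.2245 173.0663] t 22.15
[-1, [-0.153, -0.715, 0.005], [0.001, 0.001, 0.139]]
[-1, [-0.442, -0.584, 0.005], [0.0, 0.0, 0.14]]
[-1, [-0.648, -0.34, 0.006], [0.0, 0.0, 0.139]]
[-1, [-0.731, -0.034, 0.006], [0.0, 0.0, 0.139]]
[-1, [0.0, 0.0, 0.445], [0.0, 0.0, 0.0]]
[-1, [0.001, 0.0, 0.145], [0.0, 0.0, 0.0]]
```

>>> carry_out([
  [0.2, [0, -0.8, -0.1], [0, 0, 0]],
  [0.2, [0, -0.8, -0.1], [0, 0, 0]],
  [0.2, [0, -0.8, -0.1], [0, 0, 0]],
  [0.2, [0, -0.8, -0.1], [0, 0, 0]],
  [0.2, [0, -0.8, -0.1], [0, 0, 0]],
])

```text
time: 22.57
ee_pos: [0.4381, 0.1418, 0.2426]
ee_rot: [-0.196, -3.135, 0.002]
wrist_force: [0.6, 1.5, 0.4]
grip_width: 0.599
grip_force: 0.0
```

```bash
python3 - <<'E'
from h import *
c=camera("top"); d=camera("side")
cv2.imwrite("pics/m3.png",np.hstack([cv2.resize(c["color"][150:250,200:300],(400,400),interpolation=2),cv2.resize(d["color"][210:290,290:370],(400,400),interpolation=2)]))
E
```

```text
(no output)
```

View pics/m3.png

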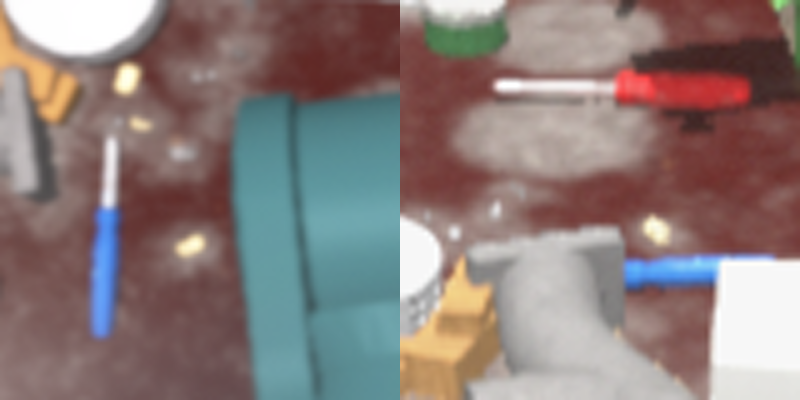

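The red driver was knocked toward the robot's right: in the side view its handle is now at (333–360, 228) and its tip at (309.4,227). I'll move aside and measure it from above.

```bash
python3 - <<'E'
from h import *
d=camera("side"); print(unproj(d,[(333,227.2),(360,228.2),(309.4,227)],.012).round(4))
E
```

```text
[[0.4884 0.1243 0.012 ]
 [0.3858 0.1457 0.012 ]
 [0.5797 0.1113 0.012 ]]
```

>>> carry_out([
  [0.2, [0, -0.8, 0], [0, 0, 0]],
  [0.2, [0, -0.8, 0], [0, 0, 0]],
  [0.2, [0, -0.8, 0], [0, 0, 0]],
  [0.2, [0, -0.8, 0], [0, 0, 0]],
  [0.2, [0, -0.8, 0], [0, 0, 0]],
])

```text
time: 23.13
ee_pos: [0.4197, -0.0161, 0.2419]
ee_rot: [-0.195, -3.135, 0.002]
wrist_force: [0.7, 0.6, 0.3]
grip_width: 0.597
grip_force: 0.0
```

```bash
cat >> h.py <<'E'
def redfind():
    c=camera("top"); im=c["color"].astype(int); m=((im[...,2]-im[...,1]>75)&(im[...,2]>110)&(im[...,1]<90)).astype(np.uint8)
    m[:150]=0; m[260:]=0; m[:,:200]=0; m[:,390:]=0
    n,l,st,ce=cv2.connectedComponentsWithStats(m); i=1+np.argmax(st[1:,4]); v,u=np.nonzero(l==i); print("area",len(u),"box",st[i])
    P=unproj(c,np.c_[u,v],.012)[:,:2]; mn=P.mean(0); w=np.linalg.eigh(np.cov((P-mn).T))[1][:,1]; w=w if w[0]<0 else -w
    s=(P-mn)@w; print(mn,mn+w*(s.max()+s.min())/2,np.degrees(np.arctan2(w[1],w[0])),np.ptp(s)); return c
E
python3 -c "
from h import *
redfind()"
```

```text
area 235 box [304 210  13  32 235]
[0.43325978 0.13165497] [0.43488927 0.13136131] 169.78427728997985 0.10086963035126535
```

```bash
python3 -c "
from h import *
plan([(.2,.4345,.132,.12,169.5),(.2,None,None,.03,None)])"
```

```text
from [ 4.199000e-01 -1.400000e-02  2.419000e-01  1.728959e+02] t 23.1833
[0.2, [0.009, 0.367, 0.305], [0.0, 0.0, 0.009]]
[0.2, [0.019, 0.366, 0.305], [0.0, 0.0, 0.01]]
[0.2, [0.0, 0.0, 0.45], [0.0, 0.0, 0.0]]
```

>>> carry_out([
  [0.2, [0.009, 0.367, 0.305], [0, 0, 0.009]],
  [0.2, [0.009, 0.367, 0.305], [0, 0, 0.009]],
  [0.2, [0.009, 0.367, 0.305], [0, 0, 0.009]],
  [0.2, [0.009, 0.367, 0.305], [0, 0, 0.009]],
])

```text
time: 23.52
ee_pos: [0.4258, 0.0636, 0.1793]
ee_rot: [-0.226, -3.129, -0.001]
wrist_force: [0.5, -0.7, 0.3]
grip_width: 0.601
grip_force: 0.0
```

>>> carry_out([
  [0.2, [0.019, 0.366, 0.305], [0, 0, 0.01]],
  [0.2, [0.019, 0.366, 0.305], [0, 0, 0.01]],
  [0.2, [0.019, 0.366, 0.305], [0, 0, 0.01]],
  [0.2, [0.019, 0.366, 0.305], [0, 0, 0.01]],
  [0.2, [0.019, 0.366, 0.305], [0, 0, 0.01]],
])

```text
time: 23.93
ee_pos: [0.4343, 0.1336, 0.121]
ee_rot: [-0.28, -3.129, 0.001]
wrist_force: [-0.5, -0.2, 1.0]
grip_width: 0.602
grip_force: 0.0
```

>>> carry_out([
  [0.2, [0, 0, 0.3], [0, 0, 0]],
  [0.2, [0, 0, 0.3], [0, 0, 0]],
  [0.2, [0, 0, 0.45], [0, 0, 0]],
  [0.2, [0, 0, 0.45], [0, 0, 0]],
  [0.2, [0, 0, 0.45], [0, 0, 0]],
])

```text
time: 24.35
ee_pos: [0.4342, 0.1326, 0.0312]
ee_rot: [-0.285, -3.128, 0.001]
wrist_force: [0.6, -0.5, 0.4]
grip_width: 0.598
grip_force: 0.0
```

>>> carry_out([
  [-1, [0, 0, 0], [0, 0, 0]],
  [-1, [0, 0, 0], [0, 0, 0]],
  [-1, [0, 0, 0], [0, 0, 0]],
  [-1, [0, 0, 0], [0, 0, 0]],
  [-1, [0, 0, 0], [0, 0, 0]],
])

```text
time: 24.77
ee_pos: [0.4354, 0.1333, 0.0325]
ee_rot: [0.283, 3.125, 0.0]
wrist_force: [-2.4, -2.2, 17.1]
grip_width: 0.268
grip_force: 58.0
```

>>> carry_out([
  [-1, [0, 0, -0.95], [0, 0, 0]],
  [-1, [0, 0, -0.95], [0, 0, 0]],
  [-1, [0, 0, -0.95], [0, 0, 0]],
  [-1, [0, 0, -0.95], [0, 0, 0]],
  [-1, [0, 0, -0.95], [0, 0, 0]],
])

```text
time: 25.18
ee_pos: [0.4348, 0.1335, 0.2262]
ee_rot: [0.283, 3.123, 0.002]
wrist_force: [0.6, 0.4, -0.6]
grip_width: 0.26
grip_force: 60.5
```

>>> carry_out([
  [-1, [0, 0, 0], [0, 0, 0]],
  [-1, [0, 0, 0], [0, 0, 0]],
])

```text
time: 25.35
ee_pos: [0.4347, 0.1334, 0.2226]
ee_rot: [0.283, 3.125, 0.001]
wrist_force: [0.1, 0.1, -2.0]
grip_width: 0.261
grip_force: 60.5
```

```bash
python3 -c "
from h import *
toslot(2,.019)"
```

```text
grip 0.261 60.5 [ 0.1  0.1 -2. ]
from [4.347000e-01 1.334000e-01 2.226000e-01 1.696534e+02] t 25.35
[-1, [-0.249, -0.651, 0.004], [0.001, 0.001, 0.179]]
[-1, [-0.558, -0.418, 0.005], [0.0, 0.0, 0.18]]
[-1, [-0.695, -0.053, 0.005], [0.0, 0.0, 0.179]]
[-1, [0.0, 0.0, 0.445], [0.0, 0.0, 0.0]]
[-1, [0.0, 0.0, 0.145], [0.0, 0.0, 0.0]]
```

>>> carry_out([
  [-1, [-0.249, -0.651, 0], [0, 0, 0.179]],
  [-1, [-0.249, -0.651, 0], [0, 0, 0.179]],
  [-1, [-0.249, -0.651, 0], [0, 0, 0.179]],
  [-1, [-0.249, -0.651, 0], [0, 0, 0.179]],
  [-1, [-0.249, -0.651, 0], [0, 0, 0.179]],
])

```text
time: 25.77
ee_pos: [0.4597, -0.0066, 0.2197]
ee_rot: [-1.156, -2.92, 0.001]
wrist_force: [0.1, 0.5, -1.3]
grip_width: 0.263
grip_force: 60.5
```

>>> carry_out([
  [-1, [-0.558, -0.418, 0.005], [0, 0, 0.18]],
  [-1, [-0.558, -0.418, 0.005], [0, 0, 0.18]],
  [-1, [-0.558, -0.418, 0.005], [0, 0, 0.18]],
  [-1, [-0.558, -0.418, 0.005], [0, 0, 0.18]],
  [-1, [-0.558, -0.418, 0.005], [0, 0, 0.18]],
])

```text
time: 26.18
ee_pos: [0.4853, -0.1438, 0.2183]
ee_rot: [-1.924, -2.482, 0.001]
wrist_force: [-0.2, 1.4, -0.8]
grip_width: 0.262
grip_force: 60.5
```

>>> carry_out([
  [-1, [-0.695, -0.053, 0.005], [0, 0, 0.179]],
  [-1, [-0.695, -0.053, 0.005], [0, 0, 0.179]],
  [-1, [-0.695, -0.053, 0.005], [0, 0, 0.179]],
  [-1, [-0.695, -0.053, 0.005], [0, 0, 0.179]],
  [-1, [-0.695, -0.053, 0.005], [0, 0, 0.179]],
])

```text
time: 26.6
ee_pos: [0.511, -0.281, 0.2169]
ee_rot: [-2.537, -1.851, 0.001]
wrist_force: [-0.5, 0.9, -1.0]
grip_width: 0.265
grip_force: 60.5
```

>>> carry_out([
  [-1, [0, 0, 0], [0, 0, 0]],
  [-1, [0, 0, 0], [0, 0, 0]],
  [-1, [0, 0, 0], [0, 0, 0]],
])

```text
time: 26.85
ee_pos: [0.5109, -0.2769, 0.2183]
ee_rot: [-2.525, -1.868, 0.0]
wrist_force: [0.4, 1.5, -0.9]
grip_width: 0.265
grip_force: 60.5
```

```bash
python3 - <<'E'
from h import *
d=camera("side")
c=camera("top")
down(2,.020)
cv2.imwrite("pics/m4.png",np.hstack([cv2.resize(d["color"][120:200,280:360],(400,400),interpolation=2),cv2.resize(c["color"][140:240,400:500],(400,400),interpolation=2)]))
E
```

```text
grip 0.264 60.5
from [ 0.5111 -0.2769  0.2186 72.9499] t 26.95
[-1, [-0.003, 0.005, 0.433], [0.0, 0.0, 0.001]]
[-1, [0.0, 0.0, 0.145], [0.0, 0.0, 0.0]]
```

View pics/m4.png

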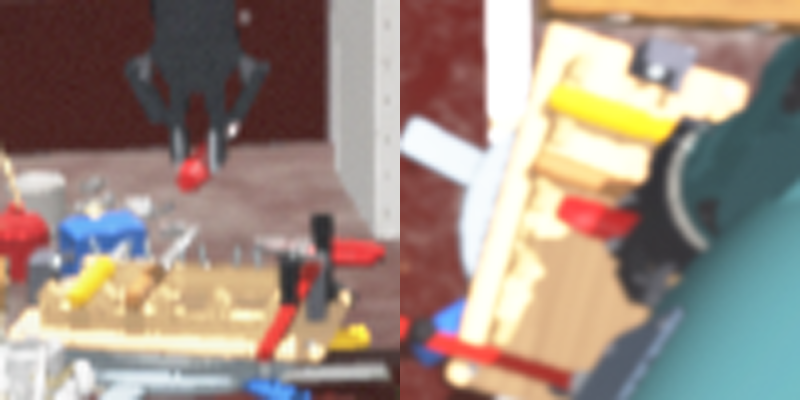

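The red driver is over slot 2, level and parallel to the other tools. Lowering it.

>>> carry_out([
  [-1, [-0.003, 0.005, 0.433], [0, 0, 0]],
  [-1, [-0.003, 0.005, 0.433], [0, 0, 0]],
  [-1, [-0.003, 0.005, 0.433], [0, 0, 0]],
  [-1, [-0.003, 0.005, 0.433], [0, 0, 0]],
  [-1, [-0.003, 0.005, 0.433], [0, 0, 0]],
])

```text
time: 27.37
ee_pos: [0.5125, -0.2787, 0.1337]
ee_rot: [2.527, 1.865, 0.001]
wrist_force: [-0.0, -0.0, -0.6]
grip_width: 0.264
grip_force: 60.5
```

>>> carry_out([
  [-1, [0, 0, 0.07], [0, 0, 0]],
  [-1, [0, 0, 0.07], [0, 0, 0]],
  [-1, [0, 0, 0.145], [0, 0, 0]],
  [-1, [0, 0, 0.145], [0, 0, 0]],
  [-1, [0, 0, 0.145], [0, 0, 0]],
])

```text
time: 27.78
ee_pos: [0.5122, -0.2787, 0.1042]
ee_rot: [2.528, 1.864, 0.0]
wrist_force: [-0.7, -0.7, -0.5]
grip_width: 0.267
grip_force: 60.5
```

>>> carry_out([
  [0, [0, 0, 0], [0, 0, 0]],
  [0, [0, 0, 0], [0, 0, 0]],
  [0, [0, 0, 0], [0, 0, 0]],
  [0, [0, 0, 0], [0, 0, 0]],
])

```text
time: 28.12
ee_pos: [0.5121, -0.2787, 0.1034]
ee_rot: [2.528, 1.864, 0.0]
wrist_force: [-0.5, 0.5, -0.8]
grip_width: 0.5
grip_force: 0.0
```

>>> carry_out([
  [0, [0, 0, -0.6], [0, 0, 0]],
  [0, [0, 0, -0.6], [0, 0, 0]],
  [0, [0, 0, -0.6], [0, 0, 0]],
  [0, [0, 0, -0.6], [0, 0, 0]],
  [0, [0, 0, -0.6], [0, 0, 0]],
])

```text
time: 28.53
ee_pos: [0.5127, -0.2791, 0.2251]
ee_rot: [2.525, 1.862, 0.002]
wrist_force: [-1.5, -0.7, -1.0]
grip_width: 0.498
grip_force: 0.0
```

>>> carry_out([
  [0, [0, 0, 0], [0, 0, 0]],
  [0, [0, 0, 0], [0, 0, 0]],
])

```text
time: 28.7
ee_pos: [0.5115, -0.2782, 0.2218]
ee_rot: [-2.527, -1.863, 0.001]
wrist_force: [-0.4, -0.8, 0.2]
grip_width: 0.498
grip_force: 0.0
```

```bash
python3 - <<'E'
from h import *
c=camera("top"); print(tools(c,{"blue":BOX["blue"]}))
im=c["color"].astype(int); m=((im[...,0]-im[...,2]>50)).astype(np.uint8); m[:190]=0;m[245:]=0;m[:,:210]=0;m[:,245:]=0
v,u=np.nonzero(m); P=unproj(c,np.c_[u,v],.0085)[:,:2]; print(len(u),P.mean(0),(P.max(0)+P.min(0))/2,np.ptp(P,0))
plan([(.1,.458,.3994,.2,178.7),(.1,None,None,.027,None)])
E
```

```text
{'blue': (array([0.4741, 0.3977]), array([0.468 , 0.3974]), -177.3, 0.074)}
194 [0.4601367  0.39959508] [0.45838997 0.39943057] [0.09954024 0.01995048]
from [ 0.5115 -0.2782  0.2217 72.8091] t 28.75
[0.1, [0.789, -0.314, 0.028], [-0.001, 0.0, -0.147]]
[0.1, [0.847, 0.07, 0.028], [0.001, 0.0, -0.147]]
[0.1, [0.727, 0.441, 0.027], [0.0, 0.0, -0.147]]
[0.1, [0.454, 0.718, 0.027], [0.0, 0.0, -0.147]]
[0.1, [-0.001, 0.0, 0.865], [0.0, 0.0, 0.0]]
```

>>> carry_out([
  [0.1, [0.789, -0.314, 0.028], [0, 0, -0.147]],
  [0.1, [0.789, -0.314, 0.028], [0, 0, -0.147]],
  [0.1, [0.789, -0.314, 0.028], [0, 0, -0.147]],
  [0.1, [0.789, -0.314, 0.028], [0, 0, -0.147]],
  [0.1, [0.789, -0.314, 0.028], [0, 0, -0.147]],
])

```text
time: 29.17
ee_pos: [0.4968, -0.1038, 0.2165]
ee_rot: [-2.021, -2.401, -0.0]
wrist_force: [0.6, -0.9, 0.7]
grip_width: 0.549
grip_force: 0.0
```

>>> carry_out([
  [0.1, [0.847, 0.07, 0.028], [0, 0, -0.147]],
  [0.1, [0.847, 0.07, 0.028], [0, 0, -0.147]],
  [0.1, [0.847, 0.07, 0.028], [0, 0, -0.147]],
  [0.1, [0.847, 0.07, 0.028], [0, 0, -0.147]],
  [0.1, [0.847, 0.07, 0.028], [0, 0, -0.147]],
])

```text
time: 29.58
ee_pos: [0.4835, 0.0653, 0.2108]
ee_rot: [-1.418, -2.801, -0.001]
wrist_force: [0.4, -1.4, 0.7]
grip_width: 0.55
grip_force: 0.0
```

>>> carry_out([
  [0.1, [0.727, 0.441, 0.027], [0, 0, -0.147]],
  [0.1, [0.727, 0.441, 0.027], [0, 0, -0.147]],
  [0.1, [0.727, 0.441, 0.027], [0, 0, -0.147]],
  [0.1, [0.727, 0.441, 0.027], [0, 0, -0.147]],
  [0.1, [0.727, 0.441, 0.027], [0, 0, -0.147]],
])

```text
time: 30.0
ee_pos: [0.4704, 0.2348, 0.2051]
ee_rot: [-0.74, -3.051, -0.001]
wrist_force: [-0.2, -0.6, -0.6]
grip_width: 0.55
grip_force: 0.0
```

>>> carry_out([
  [0.1, [0.454, 0.718, 0.027], [0, 0, -0.147]],
  [0.1, [0.454, 0.718, 0.027], [0, 0, -0.147]],
  [0.1, [0.454, 0.718, 0.027], [0, 0, -0.147]],
  [0.1, [0.454, 0.718, 0.027], [0, 0, -0.147]],
  [0.1, [0.454, 0.718, 0.027], [0, 0, -0.147]],
])

```text
time: 30.42
ee_pos: [0.4573, 0.404, 0.1991]
ee_rot: [-0.023, -3.14, -0.0]
wrist_force: [-0.5, 1.3, -1.0]
grip_width: 0.547
grip_force: 0.0
```

>>> carry_out([
  [0.1, [0, 0, 0.75], [0, 0, 0]],
  [0.1, [0, 0, 0.75], [0, 0, 0]],
  [0.1, [0, 0, 0.75], [0, 0, 0]],
  [0.1, [0, 0, 0.75], [0, 0, 0]],
  [0.1, [0, 0, 0.75], [0, 0, 0]],
])

```text
time: 30.83
ee_pos: [0.4557, 0.3967, 0.0453]
ee_rot: [-0.039, -3.134, 0.008]
wrist_force: [-0.6, -0.7, -0.3]
grip_width: 0.55
grip_force: 0.0
```

>>> carry_out([
  [0.1, [0, 0, 0.12], [0, 0, 0]],
  [0.1, [0, 0, 0.12], [0, 0, 0]],
  [0.1, [0, 0, 0.12], [0, 0, 0]],
])

```text
time: 31.08
ee_pos: [0.4585, 0.3988, 0.0276]
ee_rot: [-0.038, -3.141, 0.001]
wrist_force: [0.1, -0.1, 0.5]
grip_width: 0.549
grip_force: 0.0
```

>>> carry_out([
  [-1, [0, 0, 0], [0, 0, 0]],
  [-1, [0, 0, 0], [0, 0, 0]],
  [-1, [0, 0, 0], [0, 0, 0]],
  [-1, [0, 0, 0], [0, 0, 0]],
  [-1, [0, 0, 0], [0, 0, 0]],
])

```text
time: 31.5
ee_pos: [0.4592, 0.3995, 0.0286]
ee_rot: [0.037, 3.139, 0.002]
wrist_force: [-0.9, -1.2, 10.8]
grip_width: 0.176
grip_force: 58.6
```

>>> carry_out([
  [-1, [0, 0, -0.95], [0, 0, 0]],
  [-1, [0, 0, -0.95], [0, 0, 0]],
  [-1, [0, 0, -0.95], [0, 0, 0]],
  [-1, [0, 0, -0.95], [0, 0, 0]],
  [-1, [0, 0, -0.95], [0, 0, 0]],
])

```text
time: 31.92
ee_pos: [0.459, 0.3995, 0.2226]
ee_rot: [0.037, 3.137, 0.005]
wrist_force: [0.8, 0.9, -0.6]
grip_width: 0.174
grip_force: 59.6
```

>>> carry_out([
  [-1, [0, 0, 0], [0, 0, 0]],
  [-1, [0, 0, 0], [0, 0, 0]],
])

```text
time: 32.08
ee_pos: [0.459, 0.3994, 0.2187]
ee_rot: [0.037, 3.139, 0.003]
wrist_force: [-0.1, -0.2, -0.8]
grip_width: 0.173
grip_force: 59.6
```

```bash
python3 -c "
from h import *
toslot(1,.018)"
```

```text
grip 0.173 59.6 [-0.1 -0.2 -0.8]
from [  0.459    0.3994   0.2187 178.648 ] t 32.0833
[-1, [-0.021, -0.826, -0.003], [0.001, 0.001, 0.147]]
[-1, [-0.387, -0.73, -0.002], [0.0, 0.0, 0.147]]
[-1, [-0.672, -0.481, -0.001], [0.0, 0.0, 0.147]]
[-1, [-0.816, -0.132, -0.001], [0.0, 0.0, 0.147]]
[-1, [0.0, 0.0, 0.45], [0.0, 0.0, 0.0]]
[-1, [0.001, 0.001, 0.145], [0.0, 0.0, 0.0]]
```

>>> carry_out([
  [-1, [-0.021, -0.826, 0], [0, 0, 0.147]],
  [-1, [-0.021, -0.826, 0], [0, 0, 0.147]],
  [-1, [-0.021, -0.826, 0], [0, 0, 0.147]],
  [-1, [-0.021, -0.826, 0], [0, 0, 0.147]],
  [-1, [-0.021, -0.826, 0], [0, 0, 0.147]],
])

```text
time: 32.5
ee_pos: [0.4578, 0.2285, 0.216]
ee_rot: [-0.77, -3.044, 0.004]
wrist_force: [0.8, 0.8, 0.2]
grip_width: 0.172
grip_force: 59.6
```

>>> carry_out([
  [-1, [-0.387, -0.73, 0], [0, 0, 0.147]],
  [-1, [-0.387, -0.73, 0], [0, 0, 0.147]],
  [-1, [-0.387, -0.73, 0], [0, 0, 0.147]],
  [-1, [-0.387, -0.73, 0], [0, 0, 0.147]],
  [-1, [-0.387, -0.73, 0], [0, 0, 0.147]],
])

```text
time: 32.92
ee_pos: [0.4585, 0.0632, 0.2159]
ee_rot: [-1.448, -2.787, 0.003]
wrist_force: [0.1, 0.5, -0.8]
grip_width: 0.173
grip_force: 59.6
```

>>> carry_out([
  [-1, [-0.672, -0.481, 0], [0, 0, 0.147]],
  [-1, [-0.672, -0.481, 0], [0, 0, 0.147]],
  [-1, [-0.672, -0.481, 0], [0, 0, 0.147]],
  [-1, [-0.672, -0.481, 0], [0, 0, 0.147]],
  [-1, [-0.672, -0.481, 0], [0, 0, 0.147]],
])

```text
time: 33.33
ee_pos: [0.4592, -0.1021, 0.2158]
ee_rot: [-2.047, -2.383, 0.003]
wrist_force: [-0.6, 1.5, -1.0]
grip_width: 0.17
grip_force: 59.6
```

>>> carry_out([
  [-1, [-0.816, -0.132, 0], [0, 0, 0.147]],
  [-1, [-0.816, -0.132, 0], [0, 0, 0.147]],
  [-1, [-0.816, -0.132, 0], [0, 0, 0.147]],
  [-1, [-0.816, -0.132, 0], [0, 0, 0.147]],
  [-1, [-0.816, -0.132, 0], [0, 0, 0.147]],
])

```text
time: 33.75
ee_pos: [0.4594, -0.2675, 0.2153]
ee_rot: [-2.537, -1.852, 0.002]
wrist_force: [-0.3, 0.1, -2.2]
grip_width: 0.173
grip_force: 59.6
```

>>> carry_out([
  [-1, [0, 0, 0], [0, 0, 0]],
  [-1, [0, 0, 0], [0, 0, 0]],
  [-1, [0, 0, 0], [0, 0, 0]],
])

```text
time: 34.0
ee_pos: [0.4596, -0.2607, 0.2165]
ee_rot: [-2.526, -1.866, 0.0]
wrist_force: [0.9, 0.4, -0.7]
grip_width: 0.174
grip_force: 59.6
```

```bash
python3 - <<'E'
from h import *
d=camera("side")
c=camera("top")
down(1,.017)
cv2.imwrite("pics/m5.png",np.hstack([cv2.resize(d["color"][120:200,280:360],(400,400),interpolation=2),cv2.resize(c["color"][140:240,400:500],(400,400),interpolation=2)]))
E
```

```text
grip 0.173 59.6
from [ 0.4598 -0.2608  0.2169 72.9223] t 34.1
[-1, [-0.004, 0.003, 0.439], [0.0, 0.0, 0.001]]
[-1, [0.0, 0.0, 0.145], [0.0, 0.0, 0.0]]
```

View pics/m5.png

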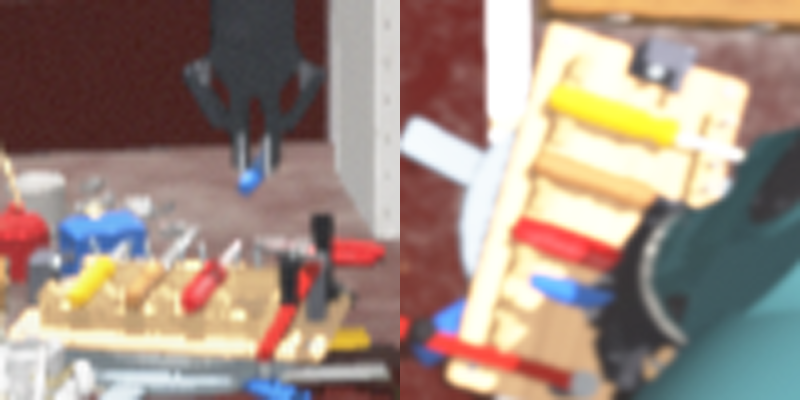

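Red is seated in slot 2, and blue is aligned over slot 1. Lowering it.

>>> carry_out([
  [-1, [-0.004, 0.003, 0.439], [0, 0, 0]],
  [-1, [-0.004, 0.003, 0.439], [0, 0, 0]],
  [-1, [-0.004, 0.003, 0.439], [0, 0, 0]],
  [-1, [-0.004, 0.003, 0.439], [0, 0, 0]],
  [-1, [-0.004, 0.003, 0.439], [0, 0, 0]],
])

```text
time: 34.52
ee_pos: [0.4607, -0.2628, 0.1307]
ee_rot: [2.527, 1.865, 0.0]
wrist_force: [-0.5, -0.3, -1.5]
grip_width: 0.171
grip_force: 59.6
```

>>> carry_out([
  [-1, [0, 0, 0.07], [0, 0, 0]],
  [-1, [0, 0, 0.07], [0, 0, 0]],
  [-1, [0, 0, 0.145], [0, 0, 0]],
  [-1, [0, 0, 0.145], [0, 0, 0]],
  [-1, [0, 0, 0.145], [0, 0, 0]],
])

```text
time: 34.93
ee_pos: [0.4604, -0.2631, 0.1014]
ee_rot: [2.528, 1.864, 0.0]
wrist_force: [0.5, 0.9, -0.6]
grip_width: 0.172
grip_force: 59.6
```

>>> carry_out([
  [-0.15, [0, 0, 0], [0, 0, 0]],
  [-0.15, [0, 0, 0], [0, 0, 0]],
  [-0.15, [0, 0, 0], [0, 0, 0]],
  [-0.15, [0, 0, 0], [0, 0, 0]],
])

```text
time: 35.27
ee_pos: [0.4603, -0.2631, 0.1006]
ee_rot: [2.528, 1.864, 0.0]
wrist_force: [0.3, -0.5, 0.0]
grip_width: 0.422
grip_force: 0.0
```

>>> carry_out([
  [-0.15, [0, 0, -0.6], [0, 0, 0]],
  [-0.15, [0, 0, -0.6], [0, 0, 0]],
  [-0.15, [0, 0, -0.6], [0, 0, 0]],
  [-0.15, [0, 0, -0.6], [0, 0, 0]],
  [-0.15, [0, 0, -0.6], [0, 0, 0]],
])

```text
time: 35.68
ee_pos: [0.4609, -0.2635, 0.222]
ee_rot: [2.525, 1.862, 0.002]
wrist_force: [-0.2, -0.4, -0.7]
grip_width: 0.429
grip_force: 0.0
```

```bash
python3 - <<'E'
from h import *
s=get_state(); y0=yaw_of(Ro.from_rotvec(s["ee_rot"]))
# knob now at world angle 74 deg; clear the rack first, hover at +y side
plan([(.3,.4435,-.146,.23,near(74,y0))])
E
```

```text
from [ 0.4609 -0.2635  0.222  72.8109] t 35.6833
[0.3, [0.536, -0.256, -0.042], [0.001, 0.0, -0.007]]
```

>>> carry_out([
  [0.3, [0.536, -0.256, -0.042], [0, 0, -0.06]],
  [0.3, [0.536, -0.256, -0.042], [0, 0, -0.06]],
  [0.3, [0.536, -0.256, -0.042], [0, 0, -0.06]],
  [0.3, [0.536, -0.256, -0.042], [0, 0, -0.06]],
  [0.3, [0.536, -0.256, -0.042], [0, 0, -0.06]],
])

```text
time: 36.1
ee_pos: [0.4423, -0.1438, 0.2279]
ee_rot: [-2.339, -2.096, 0.001]
wrist_force: [-0.2, 0.1, 0.7]
grip_width: 0.646
grip_force: 0.0
```

>>> carry_out([
  [0.3, [0.8, 0, -0.05], [0, 0, 0]],
  [0.3, [0.8, 0, -0.05], [0, 0, 0]],
  [0.3, [0.8, 0, -0.05], [0, 0, 0]],
  [0.3, [0.8, 0, -0.05], [0, 0, 0]],
  [0.3, [0.8, 0, -0.05], [0, 0, 0]],
])

```text
time: 36.52
ee_pos: [0.461, 0.0176, 0.238]
ee_rot: [-2.337, -2.097, -0.0]
wrist_force: [0.4, -1.0, -0.5]
grip_width: 0.648
grip_force: 0.0
```

```bash
cat >> h.py <<'E'
def rackcheck(th=Q[2]):
    c=camera("top"); d=camera("side"); cs,sn=np.cos(th),np.sin(th)
    loc=lambda P:np.c_[cs*(P[:,0]-Q[0])+sn*(P[:,1]-Q[1]),-sn*(P[:,0]-Q[0])+cs*(P[:,1]-Q[1])]
    hsv=cv2.cvtColor(c["color"],cv2.COLOR_BGR2HSV).astype(int); H,S,V=hsv[...,0],hsv[...,1],hsv[...,2]
    M=dict(red=((H<6)|(H>174))&(S>150)&(V>120),yellow=(H>22)&(H<35)&(S>150),blue=(H>100)&(H<125)&(S>120)&(V>80),file=(H>6)&(H<19)&(S>80)&(V<225))
    v,u=np.mgrid[:400,:640]; X=loc(unproj(c,np.c_[u.ravel(),v.ravel()],.082)[:,:2]).reshape(400,640,2)
    for k,i in dict(blue=1,red=2,file=3,yellow=4).items():
        x0=-.081+.054*(i-1); m=M[k]&(abs(X[...,0]-x0)<.022)&(abs(X[...,1]-.035)<.09); P=X[m]
        if len(P)<20: print(k,"hidden",len(P)); continue
        mn=P.mean(0); w=np.linalg.eigh(np.cov((P-mn).T))[1][:,1]; s=(P-mn)@w
        print(k,len(P),"x-slot",(mn[0]-x0).round(4),"ymid",((P[:,1].max()+P[:,1].min())/2).round(4),"len",np.ptp(s).round(3),"ang",np.degrees(np.arctan2(w[0],w[1])).round(1))
    return c,d
E
python3 - <<'E'
from h import *
c,d=rackcheck()
cv2.imwrite("pics/m6.png",np.hstack([cv2.resize(d["color"][150:200,290:340],(400,400),interpolation=2),cv2.resize(c["color"][140:240,400:500],(400,400),interpolation=2)]))
plan([(.3,.4435,-.146,.21,None),(.3,None,None,.139,None)])
E
```

```text
blue 98 x-slot -0.0011 ymid 0.0502 len 0.121 ang -3.6
red 182 x-slot -0.0002 ymid 0.0333 len 0.099 ang -0.2
file 99 x-slot -0.0089 ymid 0.0223 len 0.123 ang 0.6
yellow 170 x-slot -0.0004 ymid 0.0343 len 0.097 ang 0.1
from [4.60900e-01 1.40000e-02 2.37700e-01 8.37165e+01] t 36.6167
[0.3, [-0.805, 0.001, 0.139], [0.0, 0.0, 0.0]]
[0.3, [0.0, 0.001, 0.355], [0.0, 0.0, 0.0]]
```

View pics/m6.png

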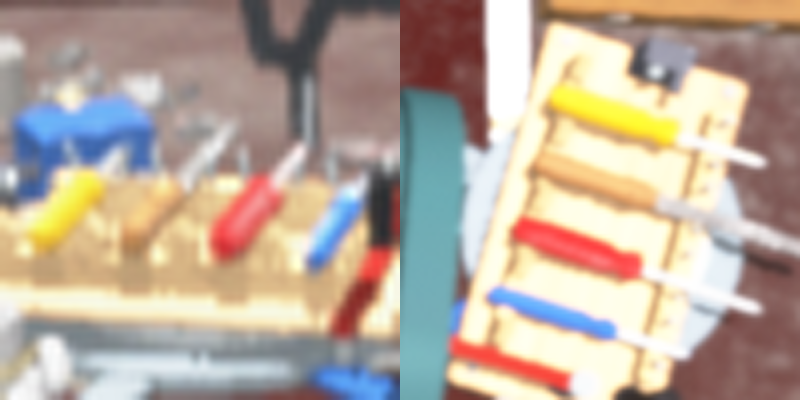

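>>> carry_out([
  [0.3, [-0.805, 0.001, 0.139], [0, 0, 0]],
  [0.3, [-0.805, 0.001, 0.139], [0, 0, 0]],
  [0.3, [-0.805, 0.001, 0.139], [0, 0, 0]],
  [0.3, [-0.805, 0.001, 0.139], [0, 0, 0]],
  [0.3, [-0.805, 0.001, 0.139], [0, 0, 0]],
])

```text
time: 37.03
ee_pos: [0.4416, -0.1532, 0.2089]
ee_rot: [-2.349, -2.085, 0.003]
wrist_force: [0.5, 0.2, -0.5]
grip_width: 0.647
grip_force: 0.0
```

>>> carry_out([
  [0.3, [0, 0, 0], [0, 0, 0]],
  [0.3, [0, 0, 0.355], [0, 0, 0]],
  [0.3, [0, 0, 0.355], [0, 0, 0]],
  [0.3, [0, 0, 0.355], [0, 0, 0]],
  [0.3, [0, 0, 0.355], [0, 0, 0]],
])

```text
time: 37.45
ee_pos: [0.4422, -0.1461, 0.1394]
ee_rot: [-2.34, -2.092, 0.002]
wrist_force: [0.6, 0.3, 0.0]
grip_width: 0.651
grip_force: 0.0
```

>>> carry_out([
  [-1, [0, 0, 0], [0, 0, 0]],
  [-1, [0, 0, 0], [0, 0, 0]],
  [-1, [0, 0, 0], [0, 0, 0]],
  [-1, [0, 0, 0], [0, 0, 0]],
  [-1, [0, 0, 0], [0, 0, 0]],
])

```text
time: 37.87
ee_pos: [0.4439, -0.1467, 0.1411]
ee_rot: [2.34, 2.093, 0.002]
wrist_force: [1.2, 0.5, 9.6]
grip_width: 0.201
grip_force: 58.3
```

>>> carry_out([
  [-1, [0, 0, 0], [0, 0, 0]],
  [-1, [0, 0, 0], [0, 0, 0]],
])

```text
time: 38.03
ee_pos: [0.4439, -0.1467, 0.1411]
ee_rot: [2.34, 2.093, 0.002]
wrist_force: [0.2, 1.2, 8.9]
grip_width: 0.197
grip_force: 58.3
```

```bash
cat >> h.py <<'E'
def arc(H,r,a0,a1,n,y0,hand=-1):
    w=[]
    for i in range(1,n+1):
        a=np.radians(a0+(a1-a0)*i/n); w.append((hand,H[0]+r*np.cos(a),H[1]+r*np.sin(a),None,y0+(a1-a0)*i/n))
    plan(w)
E
python3 - <<'E'
from h import *
s=get_state(); p=s["ee_pos"]; 
cs,sn=np.cos(Q[2]),np.sin(Q[2])
for H in (np.array([.4071,-.273]),np.array([Q[0]+cs*-.1284-sn*.01,Q[1]+sn*-.1284+cs*.01])):
    d=p[:2]-H; print(H,np.hypot(*d),np.degrees(np.arctan2(d[1],d[0])))
print(s["grip_width"],s["grip_force"],s["wrist_force"])
H=np.array([.4071,-.273]); d=p[:2]-H; a0=np.degrees(np.arctan2(d[1],d[0]))
arc(H,.132,a0,-17.2+9,4,yaw_of(Ro.from_rotvec(s["ee_rot"])))
E
```

```text
[ 0.4071 -0.273 ] 0.13150035263202883 73.7611128335255
[ 0.40753755 -0.27148215] 0.12992070377720652 73.75919164285615
0.19658843840616497 58.27044534615197 [0.24684683 1.16831769 8.93058077]
from [ 0.4439 -0.1467  0.1411 83.6192] t 38.0333
[-1, [-0.078, 0.221, 0.001], [0.001, 0.0, 0.114]]
[-1, [-0.081, 0.22, 0.0], [0.0, 0.0, 0.114]]
[-1, [-0.08, 0.221, 0.0], [0.0, 0.0, 0.114]]
[-1, [-0.08, 0.221, 0.0], [0.0, 0.0, 0.113]]
```

All four tools are seated: yellow, file, red and blue run top to bottom, with their blades in the forks. Swinging the bar now.

>>> carry_out([
  [-1, [-0.031, 0.114, 0], [0, 0, 0.057]],
  [-1, [-0.031, 0.114, 0], [0, 0, 0.057]],
  [-1, [-0.078, 0.221, 0], [0, 0, 0.114]],
  [-1, [-0.078, 0.221, 0], [0, 0, 0.114]],
  [-1, [-0.078, 0.221, 0], [0, 0, 0.114]],
])

```text
time: 38.45
ee_pos: [0.487, -0.1678, 0.1412]
ee_rot: [2.678, 1.637, 0.003]
wrist_force: [0.9, 0.1, 8.1]
grip_width: 0.201
grip_force: 59.5
```

>>> carry_out([
  [-1, [-0.031, 0.114, 0], [0, 0, 0.057]],
  [-1, [-0.031, 0.114, 0], [0, 0, 0.057]],
  [-1, [-0.081, 0.22, 0], [0, 0, 0.114]],
  [-1, [-0.081, 0.22, 0], [0, 0, 0.114]],
  [-1, [-0.081, 0.22, 0], [0, 0, 0.114]],
])

```text
time: 38.87
ee_pos: [0.5188, -0.2026, 0.1412]
ee_rot: [2.927, 1.133, 0.004]
wrist_force: [2.3, -1.7, 6.6]
grip_width: 0.202
grip_force: 59.3
```

>>> carry_out([
  [-1, [-0.031, 0.114, 0], [0, 0, 0.057]],
  [-1, [-0.031, 0.114, 0], [0, 0, 0.057]],
  [-1, [-0.08, 0.221, 0], [0, 0, 0.114]],
  [-1, [-0.08, 0.221, 0], [0, 0, 0.114]],
  [-1, [-0.08, 0.221, 0], [0, 0, 0.114]],
])

```text
time: 39.28
ee_pos: [0.537, -0.2462, 0.1413]
ee_rot: [3.082, 0.594, 0.005]
wrist_force: [5.3, -1.9, 4.7]
grip_width: 0.2
grip_force: 59.1
```

>>> carry_out([
  [-1, [-0.031, 0.114, 0], [0, 0, 0.057]],
  [-1, [-0.031, 0.114, 0], [0, 0, 0.057]],
  [-1, [-0.08, 0.221, 0], [0, 0, 0.113]],
  [-1, [-0.08, 0.221, 0], [0, 0, 0.113]],
  [-1, [-0.08, 0.221, 0], [0, 0, 0.113]],
])

```text
time: 39.7
ee_pos: [0.5392, -0.2937, 0.1414]
ee_rot: [3.138, 0.04, 0.008]
wrist_force: [11.0, -4.2, 0.8]
grip_width: 0.202
grip_force: 59.5
```

```bash
python3 - <<'E'
from h import *
s=get_state(); p=s["ee_pos"]; H=np.array([.4071,-.273]); d=p[:2]-H; a0=np.degrees(np.arctan2(d[1],d[0]))
print(np.hypot(*d),a0,"keeper",np.radians(a0-TH),s["grip_width"],s["grip_force"],s["wrist_force"],s["joints"][5])
arc(H,np.hypot(*d),a0,-17.2-1.5,1,yaw_of(Ro.from_rotvec(s["ee_rot"])))
E
```

```text
0.13368396494823434 -8.916930977198776 keeper 0.14537019527480594 0.20157788671393526 59.483698075055145 [10.96392481 -4.19918123  0.84626215] 2.484257515647111
from [ 0.5392 -0.2937  0.1414  1.4662] t 39.7
[-1, [-0.03, 0.11, 0.0], [0.001, -0.002, 0.054]]
```

>>> carry_out([
  [-1, [-0.008, 0.055, 0], [0, 0, 0.027]],
  [-1, [-0.008, 0.055, 0], [0, 0, 0.027]],
  [-1, [-0.022, 0.11, 0], [0, 0, 0.054]],
  [-1, [-0.022, 0.11, 0], [0, 0, 0.054]],
  [-1, [-0.022, 0.11, 0], [0, 0, 0.054]],
])

```text
time: 40.12
ee_pos: [0.5342, -0.3155, 0.1414]
ee_rot: [3.13, -0.221, 0.005]
wrist_force: [2.3, -7.5, 2.9]
grip_width: 0.2
grip_force: 60.8
```

```bash
cat > k.py <<'E'
from h import *
s=get_state(); p=s["ee_pos"]; H=np.array([.4071,-.273]); d=p[:2]-H; a0=np.degrees(np.arctan2(d[1],d[0])); t=np.radians(a0)
print(np.hypot(*d),a0,"keeper",np.radians(a0-TH),s["wrist_force"].round(1),"tang",s["wrist_force"][:2]@[-np.sin(t),np.cos(t)],"rad",s["wrist_force"][:2]@[np.cos(t),np.sin(t)],s["joints"][5])
E
python3 k.py
```

```text
0.13407292631027323 -18.49998415776762 keeper -0.021885635119835083 [ 2.3 -7.5  2.9] tang -6.393389388732444 rad 4.519530792115465 2.618512451030576
```

>>> carry_out([
  [-1, [0, 0.02, 0], [0, 0, 0]],
  [-1, [0, 0.02, 0], [0, 0, 0]],
  [-1, [0, 0.02, 0], [0, 0, 0]],
  [-1, [0, 0.02, 0], [0, 0, 0]],
])

```text
time: 40.45
ee_pos: [0.5341, -0.316, 0.1412]
ee_rot: [-3.131, 0.217, -0.006]
wrist_force: [6.4, 15.5, 9.9]
grip_width: 0.2
grip_force: 61.8
```

```bash
python3 k.py
```

```text
0.13410724967654827 -18.724025568271365 keeper -0.025795895393937632 [ 6.4 15.5  9.9] tang 16.742249691184693 rad 1.0448882538816022 2.6125365299776964
```

The knob hit a hard stop after snapping in, so the keeper is latched. Now I release it, back off and check the post.

>>> carry_out([
  [-1, [0, -0.015, 0], [0, 0, 0]],
  [-1, [0, -0.015, 0], [0, 0, 0]],
  [0.2, [0, -0.015, 0], [0, 0, 0]],
  [0.2, [0, -0.015, 0], [0, 0, 0]],
  [0.2, [0, -0.015, 0], [0, 0, 0]],
])

```text
time: 40.87
ee_pos: [0.533, -0.3145, 0.1399]
ee_rot: [-3.134, 0.219, -0.0]
wrist_force: [1.1, 0.4, 0.5]
grip_width: 0.596
grip_force: 0.0
```

>>> carry_out([
  [0.2, [0, 0, 0], [0, 0, 0]],
  [0.2, [0, 0, -0.5], [0, 0, 0]],
  [0.2, [0, 0, -0.5], [0, 0, 0]],
  [0.2, [0, 0, -0.5], [0, 0, 0]],
  [0.2, [0, 0, -0.5], [0, 0, 0]],
])

```text
time: 41.28
ee_pos: [0.5341, -0.3155, 0.2441]
ee_rot: [3.13, -0.219, 0.008]
wrist_force: [0.1, 0.6, 0.2]
grip_width: 0.601
grip_force: 0.0
```

```bash
python3 - <<'E'
from h import *
d=camera("side"); print("post top side",unproj(d,[(344.4,164)],.132).round(4))
plan([(0,.40,-.10,.25,94)])
E
```

```text
post top side [[ 0.3956 -0.2963  0.132 ]]
from [ 0.5336 -0.3151  0.2416 -8.0104] t 41.3333
[0, [-0.203, -0.243, -0.011], [0.001, -0.001, -0.142]]
[0, [-0.078, -0.307, -0.011], [0.0, 0.0, -0.141]]
[0, [0.061, -0.31, -0.01], [0.0, 0.0, -0.142]]
[0, [0.189, -0.255, -0.01], [0.0, 0.0, -0.142]]
```

>>> carry_out([
  [-0.05, [-0.203, -0.243, -0.011], [0, 0, -0.142]],
  [-0.05, [-0.203, -0.243, -0.011], [0, 0, -0.142]],
  [-0.05, [-0.203, -0.243, -0.011], [0, 0, -0.142]],
  [-0.05, [-0.203, -0.243, -0.011], [0, 0, -0.142]],
  [-0.05, [-0.203, -0.243, -0.011], [0, 0, -0.142]],
])

```text
time: 41.75
ee_pos: [0.4991, -0.2603, 0.2409]
ee_rot: [-3.103, -0.485, 0.002]
wrist_force: [-0.2, 1.3, 0.9]
grip_width: 0.476
grip_force: 0.0
```

>>> carry_out([
  [-0.05, [-0.078, -0.307, -0.011], [0, 0, -0.141]],
  [-0.05, [-0.078, -0.307, -0.011], [0, 0, -0.141]],
  [-0.05, [-0.078, -0.307, -0.011], [0, 0, -0.141]],
  [-0.05, [-0.078, -0.307, -0.011], [0, 0, -0.141]],
  [-0.05, [-0.078, -0.307, -0.011], [0, 0, -0.141]],
])

```text
time: 42.17
ee_pos: [0.4659, -0.2067, 0.2435]
ee_rot: [-2.923, -1.15, 0.001]
wrist_force: [0.5, -1.4, -0.1]
grip_width: 0.478
grip_force: 0.0
```

>>> carry_out([
  [-0.05, [0.061, -0.31, -0.01], [0, 0, -0.142]],
  [-0.05, [0.061, -0.31, -0.01], [0, 0, -0.142]],
  [-0.05, [0.061, -0.31, -0.01], [0, 0, -0.142]],
  [-0.05, [0.061, -0.31, -0.01], [0, 0, -0.142]],
  [-0.05, [0.061, -0.31, -0.01], [0, 0, -0.142]],
])

```text
time: 42.58
ee_pos: [0.4328, -0.1532, 0.2457]
ee_rot: [-2.597, -1.766, 0.0]
wrist_force: [0.5, 0.1, -0.4]
grip_width: 0.471
grip_force: 0.0
```

>>> carry_out([
  [-0.05, [0.189, -0.255, -0.01], [0, 0, -0.142]],
  [-0.05, [0.189, -0.255, -0.01], [0, 0, -0.142]],
  [-0.05, [0.189, -0.255, -0.01], [0, 0, -0.142]],
  [-0.05, [0.189, -0.255, -0.01], [0, 0, -0.142]],
  [-0.05, [0.189, -0.255, -0.01], [0, 0, -0.142]],
])

```text
time: 43.0
ee_pos: [0.3993, -0.0994, 0.2478]
ee_rot: [-2.144, -2.296, 0.0]
wrist_force: [0.1, -0.2, -0.7]
grip_width: 0.476
grip_force: 0.0
```

```bash
python3 - <<'E'
from h import *
c,d=rackcheck()
g=cv2.cvtColor(c["color"],cv2.COLOR_BGR2GRAY)
print(g[230:250,444:476])
g=cv2.cvtColor(d["color"],cv2.COLOR_BGR2GRAY)
print(g[160:186,334:352])
# red bar direction
hsv=cv2.cvtColor(c["color"],cv2.COLOR_BGR2HSV).astype(int)
cs,sn=np.cos(Q[2]),np.sin(Q[2]); q=lambda x,y,z:[Q[0]+cs*x-sn*y,Q[1]+sn*x+cs*y,z]
P=[q(-.124,-.048,z) for z in(.046,.132)]; print(proj(c,P),proj(d,P))
for z in (.132,.046): print(proj(c,[q(-.136,0,z)]),proj(d,[q(-.136,0,z)]))
E
```

```text
blue hidden 0
red hidden 1
file 57 x-slot -0.0087 ymid 0.0244 len 0.121 ang -1.4
yellow 154 x-slot -0.0016 ymid 0.035 len 0.098 ang -1.2
[[179 180 181 181 181 181 179 180 179 179 179 179 178 177 176 176 175 175
  173 173 173 172 172 171 170 170 169 169 168 168 168 168]
 [178 179 179 180 180 180 180 180 179 179 179 179 179 178 178 177 177 175
  175 174 174 174 173 172 172 170 170 170 169 169 168 168]
 [176 177 177 178 179 179 180 180 180 179 179 179 179 179 179 178 177 177
  175 175 175 174 174 173 172 172 171 170 170 169 169 168]
 [174 175 176 177 177 178 179 178 178 178 179 179 179 179 179 178 178 178
  177 176 175 174 174 174 173 172 173 171 171 171 170 169]
 [172 173 174 175 176 176 177 178 178 178 179 179 179 179 179 179 178 178
  179 177 177 175 175 176 174 173 173 173 171 171 171 170]
 [171 171 172 173 174 175 176 176 177 177 178 178 179 179 179 179 179 179
  178 178 177 177 177 176 175 174 174 173 173 172 172 171]
 [169 170 170 171 172 173 174 175 175 177 177 177 178 178 178 179 179 179
  179 178 178 178 177 176 176 176 175 174 174 173 172 172]
 [167 168 169 170 171 171 172 17
[... 3186 characters left out ...]
29 122 100]
 [204 209 225 232 239 240 237 156 109 106 105 138 217 229 243 231 126 112]
 [196 196 206 223 244 244 243 177 113 107 117 194 243 244 241 207 117 118]
 [197 193 193 204 237 239 236 164 110 105 120 203 244 244 234 156 113 111]
 [199 197 189 194 233 236 232 188 139 132 148 221 244 242 210 131 112 112]
 [195 199 195 204 244 245 244 238 229 227 231 242 244 233 157 122 129 132]
 [192 196 196 206 244 245 245 245 245 245 245 245 241 210 147 151 204 212]]
[[456.19896592 239.88228846]
 [466.52152869 239.56456728]] [[344.00829816 179.12316775]
 [343.87324632 161.95370898]]
[[449.67157497 238.42027488]] [[344.46184078 165.15551643]]
[[440.48465181 238.81568724]] [[344.59046476 182.64670222]]
```

```bash
python3 - <<'E'
import cv2
g=cv2.imread("pics/top0.png",0); print(g[231:249,448:476])
E
```

```text
[[241 241 240 240 240 240 240 240 235 214 169 149 178 204 195 185 209 227
  222 181 121  85  77  75  73  74  76  76]
 [242 240 240 240 240 240 241 240 232 202 157 155 196 220 218 212 221 225
  205 154 101  76  74  72  72  74  75  77]
 [240 240 240 240 240 240 240 239 226 190 149 159 205 228 233 233 233 227
  192 131  86  73  71  73  73  73  75  77]
 [236 239 240 239 239 239 239 235 219 179 144 152 193 223 232 237 235 224
  179 116  79  71  72  72  72  72  74  76]
 [233 237 239 239 238 235 229 221 196 158 131 142 179 208 224 231 231 211
  157 102  75  72  71  72  72  71  74  76]
 [233 237 239 238 233 219 190 161 135 110 102 131 177 203 213 216 210 180
  126  84  71  70  71  71  70  70  72  75]
 [235 238 238 235 223 184 128  89  70  61  67  99 143 168 172 160 145 119
   86  67  64  66  70  72  72  72  72  75]
 [237 239 238 231 202 142  84  55  45  41  44  60  85 100  99  87  78  70
   61  56  59  62  68  73  74  73  75  78]
 [239 239 237 227 184 114  64  45  40  37  37  39  44  49  51  56  60  60
   59  56  56  60  68  74  75  75  78  81]
 [239 239 237 224 178 106  60  44  40  38  38  
[... 306 characters left out ...]
238 238 238 234 213 161 105  71  57  51  51  61  84 112 127 112  81  65
   63  65  67  72  77  80  81  82  83  84]
 [234 236 237 236 228 202 158 118  95  90  93 113 147 178 184 153 105  77
   73  73  74  75  79  81  82  84  86  88]
 [219 226 232 235 233 225 206 182 166 164 167 183 207 220 209 167 112  84
   80  79  77  76  78  80  82  84  86  90]
 [179 200 215 222 225 226 222 218 217 219 222 225 231 230 209 155 105  86
   83  82  80  79  81  84  85  85  86  90]
 [155 186 196 199 205 211 213 218 223 228 231 233 234 228 197 138  97  86
   86  85  84  84  87  91  93  90  87  87]
 [170 204 211 208 206 205 201 201 207 214 221 228 229 220 180 123  92  87
   89  89  88  89  93  97  97  93  88  85]]
```

The post head at top pixel (466,240) and its base at (456,240) fit one vertical post at about (0.392, -0.327).

```bash
python3 -c "
from h import *
plan([(-.05,.3925,-.3273,.22,183.5),(-.05,None,None,.126,None)])"
```

```text
from [ 0.3995 -0.0997  0.2478 93.6484] t 43.1
[-0.05, [-0.378, -0.036, 0.046], [0.0, 0.0, -0.166]]
[-0.05, [-0.31, -0.219, 0.046], [0.0, 0.0, -0.167]]
[-0.05, [-0.158, -0.345, 0.047], [0.0, 0.0, -0.166]]
[-0.05, [-0.001, 0.0, 0.47], [0.0, 0.0, 0.0]]
```

>>> carry_out([
  [-0.05, [-0.378, -0.036, 0.046], [0, 0, -0.166]],
  [-0.05, [-0.378, -0.036, 0.046], [0, 0, -0.166]],
  [-0.05, [-0.378, -0.036, 0.046], [0, 0, -0.166]],
  [-0.05, [-0.378, -0.036, 0.046], [0, 0, -0.166]],
  [-0.05, [-0.378, -0.036, 0.046], [0, 0, -0.166]],
])

```text
time: 43.52
ee_pos: [0.3974, -0.1764, 0.2384]
ee_rot: [-1.477, -2.772, -0.0]
wrist_force: [0.0, 0.6, -0.3]
grip_width: 0.473
grip_force: 0.0
```

>>> carry_out([
  [-0.05, [-0.31, -0.219, 0.046], [0, 0, -0.167]],
  [-0.05, [-0.31, -0.219, 0.046], [0, 0, -0.167]],
  [-0.05, [-0.31, -0.219, 0.046], [0, 0, -0.167]],
  [-0.05, [-0.31, -0.219, 0.046], [0, 0, -0.167]],
  [-0.05, [-0.31, -0.219, 0.046], [0, 0, -0.167]],
])

```text
time: 43.93
ee_pos: [0.3956, -0.2523, 0.229]
ee_rot: [-0.707, -3.06, -0.001]
wrist_force: [0.4, -0.4, -0.8]
grip_width: 0.476
grip_force: 0.0
```

>>> carry_out([
  [-0.05, [-0.158, -0.345, 0.047], [0, 0, -0.166]],
  [-0.05, [-0.158, -0.345, 0.047], [0, 0, -0.166]],
  [-0.05, [-0.158, -0.345, 0.047], [0, 0, -0.166]],
  [-0.05, [-0.158, -0.345, 0.047], [0, 0, -0.166]],
  [-0.05, [-0.158, -0.345, 0.047], [0, 0, -0.166]],
])

```text
time: 44.35
ee_pos: [0.3937, -0.3281, 0.2195]
ee_rot: [0.107, -3.139, -0.002]
wrist_force: [0.7, 0.1, -0.4]
grip_width: 0.479
grip_force: 0.0
```

>>> carry_out([
  [-0.05, [0, 0, 0.2], [0, 0, 0]],
  [-0.05, [0, 0, 0.2], [0, 0, 0]],
  [-0.05, [0, 0, 0.25], [0, 0, 0]],
  [-0.05, [0, 0, 0.3], [0, 0, 0]],
  [-0.05, [0, 0, 0.3], [0, 0, 0]],
])

```text
time: 44.77
ee_pos: [0.3935, -0.3269, 0.1596]
ee_rot: [0.1, -3.138, -0.003]
wrist_force: [0.0, -0.2, -0.6]
grip_width: 0.476
grip_force: 0.0
```

```bash
python3 - <<'E'
from h import *
print(get_state()["ee_pos"],get_state()["wrist_force"])
d=camera("side"); cv2.imwrite("pics/post.png",cv2.resize(d["color"][130:190,310:370],(600,600),interpolation=2))
g=cv2.cvtColor(d["color"],cv2.COLOR_BGR2GRAY); print(g[146:172,332:356])
E
```

```text
[ 0.39350481 -0.32692754  0.15963699] [ 0.02180076 -0.19605352 -0.5766141 ]
[[ 48  47  48  48  47  46  46  51  58  63  65  69  65  77  98  90  94 165
  176 175 178 176 182 208]
 [ 52  48  56  54  54  53  55  55  61  66  66  62  61  73  87  82  92 170
  176 176 174 176 183 213]
 [ 67  71  83  85  84  87  89  86  68  69  69  63  60  69  71  73  91 170
  177 177 176 177 184 216]
 [105 106 118 117 118 122 124 116  83  68  70  63  63  62  64  63  93 170
  176 177 176 178 186 219]
 [131 129 132 132 132 132 131 129  98  65  66  61  65  67  68  63  92 167
  176 176 176 177 187 219]
 [133 132 133 134 134 134 135 132 115  76  64  64  66  89  81  65  91 169
  177 176 178 177 185 220]
 [139 139 138 140 140 140 143 144 138  95  67  65  66  94  81  63  92 169
  176 176 176 176 185 220]
 [147 147 149 150 151 151 148 147 140 101  72  69  64  68  64  65  98 170
  176 176 177 177 186 221]
 [151 152 151 150 150 147 145 141 132  91  72  77  63  62  65  94 135 173
  176 177 177 179 187 221]
 [153 149 146 146 143 143 142 139 132  90  79 108  69  59  74 128 168 176
  176 176 176 178 185 219]
 [146 147 147 
[... 902 characters left out ...]
45 143 144 147 147 146 142 138 130  78  55  51  52  83 136 140 140
  141 142 144 154 181 209]
 [150 147 149 150 150 149 147 144 142 136  87  53  51  54  86 132 133 133
  136 133 134 144 167 206]
 [165 169 173 175 172 155 155 162 166 158 109  59  48  55  91 132 131 130
  129 126 129 129 143 180]
 [170 184 196 202 195 175 186 188 187 182 132  68  48  58  93 130 133 133
  133 135 136 136 139 137]
 [151 163 180 185 179 170 191 188 201 199 181 117  87  64  83 113 120 120
  121 123 127 129 132 131]
 [141 144 152 153 150 147 163 166 201 231 231 214 190 101  92 121 126 126
  125 119 119 120 118 114]
 [123 126 124 123 123 121 127 128 162 230 234 234 221 121  98 122 127 128
  129 121 119 118 107  91]]
```

>>> carry_out([
  [-0.05, [0, 0, 0.04], [0, 0, 0]],
  [-0.05, [0, 0, 0.08], [0, 0, 0]],
  [-0.05, [0, 0, 0.12], [0, 0, 0]],
  [-0.05, [0, 0, 0.16], [0, 0, 0]],
  [-0.05, [0, 0, 0.16], [0, 0, 0]],
])

```text
time: 45.23
ee_pos: [0.3934, -0.3265, 0.1266]
ee_rot: [0.105, -3.138, -0.003]
wrist_force: [-0.3, 1.4, -1.2]
grip_width: 0.476
grip_force: 0.0
```

>>> carry_out([
  [-1, [0, 0, 0], [0, 0, 0]],
  [-1, [0, 0, 0], [0, 0, 0]],
  [-1, [0, 0, 0], [0, 0, 0]],
  [-1, [0, 0, 0], [0, 0, 0]],
  [-1, [0, 0, 0], [0, 0, 0]],
])

```text
time: 45.65
ee_pos: [0.3938, -0.3279, 0.1286]
ee_rot: [0.105, -3.139, 0.003]
wrist_force: [-2.1, -4.4, -3.7]
grip_width: 0.228
grip_force: 58.8
```

```bash
python3 - <<'E'
from h import *
s=get_state(); p=s["ee_pos"]; H=np.array(Q[:2]); d=p[:2]-H; a0=np.degrees(np.arctan2(d[1],d[0]))%360
print(s["grip_width"],s["grip_force"],s["wrist_force"],np.hypot(*d),a0)
arc(H,.136,a0,a0-60,3,yaw_of(Ro.from_rotvec(s["ee_rot"])))
E
```

```text
0.22798250939538423 58.788377851335554 [-2.14841308 -4.4072961  -3.71636972] 0.13365271450004848 183.7656504911129
from [ 3.938000e-01 -3.279000e-01  1.286000e-01 -1.761675e+02] t 45.65
[-1, [-0.03, 0.233, 0.0], [-0.001, 0.0, 0.111]]
[-1, [-0.041, 0.232, 0.0], [0.0, 0.0, 0.111]]
[-1, [-0.042, 0.232, 0.0], [0.0, 0.0, 0.111]]
```

>>> carry_out([
  [-1, [-0.01, 0.118, 0], [0, 0, 0.055]],
  [-1, [-0.01, 0.118, 0], [0, 0, 0.055]],
  [-1, [-0.038, 0.231, 0], [0, 0, 0.111]],
  [-1, [-0.038, 0.231, 0], [0, 0, 0.111]],
  [-1, [-0.038, 0.231, 0], [0, 0, 0.111]],
])

```text
time: 46.07
ee_pos: [0.4007, -0.2802, 0.1288]
ee_rot: [0.442, 3.105, 0.001]
wrist_force: [14.6, -0.1, -11.0]
grip_width: 0.227
grip_force: 62.1
```

>>> carry_out([
  [-1, [-0.01, 0.118, 0], [0, 0, 0.055]],
  [-1, [-0.01, 0.118, 0], [0, 0, 0.055]],
  [-1, [-0.041, 0.232, 0], [0, 0, 0.111]],
  [-1, [-0.041, 0.232, 0], [0, 0, 0.111]],
  [-1, [-0.041, 0.232, 0], [0, 0, 0.111]],
])

```text
time: 46.48
ee_pos: [0.4225, -0.2396, 0.1289]
ee_rot: [0.975, 2.98, -0.002]
wrist_force: [17.3, -11.7, -19.7]
grip_width: 0.224
grip_force: 63.0
```

>>> carry_out([
  [-1, [-0.01, 0.118, 0], [0, 0, 0.055]],
  [-1, [-0.01, 0.118, 0], [0, 0, 0.055]],
  [-1, [-0.041, 0.232, 0], [0, 0, 0.111]],
  [-1, [-0.041, 0.232, 0], [0, 0, 0.111]],
  [-1, [-0.041, 0.232, 0], [0, 0, 0.111]],
])

```text
time: 46.9
ee_pos: [0.4563, -0.2083, 0.1292]
ee_rot: [1.478, 2.764, -0.006]
wrist_force: [13.5, -20.3, -15.5]
grip_width: 0.233
grip_force: 64.6
```

```bash
python3 - <<'E'
from h import *
s=get_state(); p=s["ee_pos"]; H=np.array(Q[:2]); d=p[:2]-H; a0=np.degrees(np.arctan2(d[1],d[0]))%360; t=np.radians(a0)
print(s["grip_width"],s["grip_force"],s["wrist_force"],np.hypot(*d),a0,"table",np.radians(183.77-a0),"cw force",s["wrist_force"][:2]@[np.sin(t),-np.cos(t)])
E
```

```text
0.23348101537949734 64.57266182173043 [ 13.49407085 -20.34024417 -15.51258223] 0.13151460004261248 122.62695092440204 table 1.06714752107766 cw force 0.39790286885266646
```

>>> carry_out([
  [-1, [-0.012, 0, 0.01], [0, 0, 0]],
  [-1, [-0.012, 0, 0.01], [0, 0, 0]],
  [-0.05, [-0.012, 0, 0.01], [0, 0, 0]],
  [-0.05, [-0.012, 0, 0.01], [0, 0, 0]],
  [-0.05, [-0.012, 0, 0.01], [0, 0, 0]],
])

```text
time: 47.32
ee_pos: [0.4545, -0.2076, 0.1265]
ee_rot: [1.477, 2.773, -0.0]
wrist_force: [0.3, -0.1, -0.8]
grip_width: 0.48
grip_force: 0.0
```

>>> carry_out([
  [-0.05, [0, 0, 0], [0, 0, 0]],
  [-0.05, [0, 0, -0.5], [0, 0, 0]],
  [-0.05, [0, 0, -0.5], [0, 0, 0]],
  [-0.05, [0, 0, -0.5], [0, 0, 0]],
  [-0.05, [0, 0, -0.5], [0, 0, 0]],
])

```text
time: 47.73
ee_pos: [0.4557, -0.2084, 0.2301]
ee_rot: [1.474, 2.768, -0.001]
wrist_force: [1.5, 0.1, -0.6]
grip_width: 0.476
grip_force: 0.0
```

>>> carry_out([
  [-0.05, [0, 0.9, 0], [0, 0, 0]],
  [-0.05, [0, 0.9, 0], [0, 0, 0]],
  [-0.05, [0, 0.9, 0], [0, 0, 0]],
  [-0.05, [0, 0.9, 0], [0, 0, 0]],
  [-0.05, [0, 0.9, 0], [0, 0, 0]],
])

```text
time: 48.15
ee_pos: [0.6069, -0.104, 0.2247]
ee_rot: [-1.473, -2.774, -0.001]
wrist_force: [-0.2, -0.1, -0.9]
grip_width: 0.475
grip_force: 0.0
```

```bash
python3 -c "
from h import *
print(get_state()['ee_pos']);plan([(-.05,.38,.13,.25,None)])"
```

```text
[ 0.60689124 -0.10402941  0.22473904]
from [ 6.069000e-01 -1.040000e-01  2.247000e-01  1.240652e+02] t 48.15
[-0.05, [0.802, -0.142, -0.062], [0.0, 0.0, 0.0]]
[-0.05, [0.803, -0.142, -0.063], [0.0, 0.0, 0.0]]
```

>>> carry_out([
  [-0.05, [0.8, -0.14, -0.06], [0, 0, 0]],
  [-0.05, [0.8, -0.14, -0.06], [0, 0, 0]],
  [-0.05, [0.8, -0.14, -0.06], [0, 0, 0]],
  [-0.05, [0.8, -0.14, -0.06], [0, 0, 0]],
  [-0.05, [0.8, -0.14, -0.06], [0, 0, 0]],
])

```text
time: 48.57
ee_pos: [0.4868, 0.0137, 0.2385]
ee_rot: [-1.472, -2.773, -0.0]
wrist_force: [2.2, -0.8, 1.5]
grip_width: 0.472
grip_force: 0.0
```

>>> carry_out([
  [-0.05, [0.8, -0.14, -0.06], [0, 0, 0]],
  [-0.05, [0.8, -0.14, -0.06], [0, 0, 0]],
  [-0.05, [0.8, -0.14, -0.06], [0, 0, 0]],
  [-0.05, [0.8, -0.14, -0.06], [0, 0, 0]],
  [-0.05, [0.8, -0.14, -0.06], [0, 0, 0]],
])

```text
time: 48.98
ee_pos: [0.3744, 0.1301, 0.2504]
ee_rot: [-1.471, -2.774, -0.0]
wrist_force: [1.0, -0.6, 0.8]
grip_width: 0.473
grip_force: 0.0
```

```bash
python3 - <<'E'
from h import *
c,d=rackcheck(Q[2]-1.047)
def pca(P):
    mn=P.mean(0); w=np.linalg.eigh(np.cov((P-mn).T))[1][:,1]; w=w if w[0]>=0 else -w
    return mn.round(4),np.degrees(np.arctan2(w[1],w[0])).round(1),np.ptp((P-mn)@w).round(3)
hsv=cv2.cvtColor(c["color"],cv2.COLOR_BGR2HSV).astype(int); H,S,V=hsv[...,0],hsv[...,1],hsv[...,2]
v,u=np.mgrid[:400,:640]; X=unproj(c,np.c_[u.ravel(),v.ravel()],.108)[:,:2].reshape(400,640,2)
near_=np.hypot(X[...,0]-Q[0],X[...,1]-Q[1])<.2
m=(((H<6)|(H>174))&(S>170)&(V>110)&near_).astype(np.uint8); n,l,st,ce=cv2.connectedComponentsWithStats(m)
for i in range(1,n):
    if st[i,4]>30: print("red",st[i],pca(X[l==i]))
m=((H>22)&(H<35)&(S>150)&near_); print("yellow",m.sum(),pca(X[m]))
print("expected bar dir/tool dir deg",np.degrees(Q[2]-1.047),np.degrees(Q[2]-1.047)+90)
E
```

```text
blue 81 x-slot -0.0034 ymid 0.043 len 0.093 ang 0.2
red 249 x-slot 0.0012 ymid 0.0372 len 0.097 ang 2.3
file 166 x-slot -0.0046 ymid 0.0201 len 0.148 ang 4.4
yellow 140 x-slot 0.003 ymid 0.0319 len 0.096 ang 1.8
red [423 172  36  30 240] (array([ 0.5417, -0.271 ]), np.float64(-35.0), np.float64(0.109))
red [468 183  29   9  89] (array([ 0.5527, -0.3883]), np.float64(-76.9), np.float64(0.089))
yellow 329 (array([ 0.4645, -0.332 ]), np.float64(-22.9), np.float64(0.281))
expected bar dir/tool dir deg -77.23471078363497 12.765289216365034
```

```bash
python3 -c "
from cell import *
print(finish_job())"
```

```text
the job is handed in; nothing more can be done
None
```

I handed the job in at about 49 s of the 208 s allowed: all four tools are in their slots, the keeper bar is latched, and the table is turned one click so the post should be over the blue tab. My last camera measurements fit this, but the hand-in returned no verdict.

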